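Fit the feed guard and set the grind on a nut mill

ROBOT

A 7-joint arm with a two-finger parallel gripper is mounted at the origin on the work surface. World frame = base frame: x ahead of the robot, y to its left, z up, the work surface at z = 0. Lengths are in m, angles in rad, forces in N, time in s.
With the tool pointing down it reaches from about 0.425 to 0.925 m from the base axis. Payload 6.8 kg.
Tool frame: the origin (TCP) lies on the centre line of the jaws, within the pads' length; the fingertips stand 8 mm ahead of it and the grasp point (between the pads) lies 11 mm behind it (r.finger_overhang is the distance from the TCP to the fingertips, in m); x points along the fingers, z is the direction in which the jaws open and shut, and the axes are right-handed (so a half turn about x gives the same grasp; the last joint's range is limited). The gripper opens to 85 mm and grips with 20 to 120 N. Pads are 22 mm wide; open, the fingers measure 114 mm over their backs; the gripper's body (76 mm by 85 mm) begins 54 mm behind the grasp point. The pads swing forward as they close: fully open they stand 13 mm farther back than shut.
Start: joints at [-1.373, 0.477, 0.022, 1.555, -0.011, 1.109, -0.083], TCP at [0.203, 0.644, 0.208] pointing down, gripper open.
Joint ranges: [-2.96, 2.96], [-0.34, 2.1], [-1.41, 1.46], [0.24, 2.44], [-1.37, 4.51], [0.17, 1.92], [-2.96, 2.96]. Speed limits (rad/s): [2.39, 2.39, 3.14, 3.14, 3.14, 3.14, 3.14].

INTERFACE

Orientations are given as a rotation vector (axis times angle).
In Python, from bench import r gives the robot as it stands. The module is installed in compiled form; this text tells all that it offers.
- The arm moves only by the tool play_rows, never from a script. Its argument "plan" is a list of rows, each a list of 5 numbers: the opening, from -1 (shut) to 1 (fully open), then the shift along the world's x, y, z in m, then the turn about the world's z in rad. A call has 1 to 10 rows; each row is the pose to reach, as a shift and turn from the pose commanded when the call began; what a row does not reach only later rows make up. A row lasts 1/10 s, in which the tool goes at most 50 mm and 8.59 degrees, less where a joint would pass 70% of its speed; a pose out of reach is approached as far as the arm can. A call with a gripper value outside its range is refused whole. The fingers move at their own pace and stop on an object; "force" is the grip in N (left out, the last holds). Time passes only in rows, so rows that repeat a pose let the fingers close. It gives the time, the measured TCP pose, the force and the opening at its end, in the units of the state.
- r.get_obs(): the state, without advancing time (a new reading comes with each control period).
- r.grab_frame(name): name is "scene" or "top"; returns a dict with "pixels" (420x560x3 uint8, blue, green, red), "z_map" (420x560 float32, m along the optical axis (not along the pixel's ray), 0 where there is no reading), "vfov" (degrees; the focal length in pixels is half the picture's height over the tangent of half this angle, whatever the lens; pixels are square), "cx", "cy" (the principal point, pixels), "D" ([k1, k2, p1, p2, k3] as OpenCV has them; the pictures are not rectified), "R" (3x3) and "t" (3): a world point X has camera coordinates R X + t. Camera axes: x right, y down, z forward; pixel columns grow to the right and rows downward; lengths in m; the calibration is good to about 2 mm. A picture is of the moment at which its call begins.
- r.hand_in(): hands the job in, once; it reports no verdict.
Trained networks look in a picture, given as the dict that the camera call returned (one of the last four; its "shot" number tells which), for a name from the list of things; names that differ only in an ending like _2 or _b are one class to them, and where a whole thing is asked for, a point or a joint stands for the part that bears it (a point fixed in the world has none). Each returns a list of dicts, best first, with "conf" (0 to 1); they miss things now and then, are a little off and sometimes report something else, mostly with a low value. They report only what shows in the picture. A call takes as long as a camera call. They do not tell look-alikes from the thing itself.
- r.outline_of(picture, label): "mask" (420x560 bool, what is visible of it) and "bbox" ([left, top, right, bottom] as shares, 0 to 1, of the picture: columns of its width, rows of its height, round what is visible of it).
- r.pinpoint(picture, label): "position" ([column, row] as shares, 0 to 1, of the picture: columns of its width, rows of its height: a listed point, or the origin of a listed thing).
The state is a dict: "clock": time; "joints": joint angles; "qvel": joint speeds; "tau": joint torques, N m; "tcp_pos": TCP position; "orientation": TCP orientation; "contact_force": force on the tool from outside, world axes, zero at the start; "moment": the same for the moment, N m; "grip_width": finger opening in m.
Only numpy, scipy, OpenCV 4.12 (cv2) and the standard library are available. Lean on these libraries where they do the work, as an engineer would, in place of code of your own. Each camera call takes 0.05 s, during which the arm holds its last target.

TASK

Fit the loose guard grille over the open feed well of the nut mill: hook its two tabs under the steel lip on the well's robot side, lower the other edge until the grille lies fully home and flat, and let go. Then set the mill's grind dial to the seventh click, counted clockwise from its fully anticlockwise stop (the stop itself is click zero), and let go. Leave the tub, the bottle and the glass bowl where they stand.

Things in the scene. Friction and masses are not known exactly. Their poses are not given: they have to be found in the camera images.
- mill: White countertop nut mill, fixed, 200 (x) x 310 (y) x 88 mm high. Origin on the table under it; x points away from its robot side, z up; yaw within about 0.3 rad of the robot's. Its top has an open feed well and, to the left of it (+y), a deck at z 88 with the dial, its axis at mill (0, 95) mm.
- well (a point): Centre of the feed well at ledge height, mill (0, -55, 80) mm, axes as the mill's. Well: x +-67, y +-72.5 mm, 50 mm deep below this; rims 8 mm above. Ledges 8 mm wide along both y sides, top at this height, from x -22 to +67; nearer than x -22 nothing lies below. The guard, home, lies level on the ledges, its origin here within 2 mm in x and 2.5 mm in y.
- lip (a point): Middle of the lower inner edge of the steel lip that overhangs the well's robot-side edge by 14 mm: well frame (-53, 0, 9) mm, axes as the mill's. The lip covers well x -67 to -53 over the well's whole width; underside 9 mm above the ledge tops, 5 mm thick.
- guard: Loose flat aluminium grille, 130 (x) x 140 (y) x 6 mm, about 0.3 kg, bridge handle in its middle. Origin: centre of its underside, z up. Two tabs, 34 mm wide, 20 mm long, at y +-45, form its -x end (ends at x -65). Too long to drop in flat: tilted, tab edge low, tabs go under the lip first. Starts flat on the table, yaw within 0.6 rad of the robot's.
- guard_bar (a point): Centre of the guard's handle bar, 36 mm above its underside at its x = y = 0, axes as the guard's. The bar runs along the guard's y: 14 mm wide (x), 16 mm high, 82 mm long, on posts 10 mm wide at y +-36 mm; clear gap of 22 mm between bar and grille.
- guard_toe (a point): Middle of the line between the two tab ends, at underside height: guard frame (-65, 0, 0) mm, axes as the guard's.
- dial (a joint): Angle of the black grind dial, rad, growing clockwise from above. 0 = fully anticlockwise stop = click 0; detents every 0.4, clicks 0 to 9 (3.6, the other stop). Let go between clicks, it snaps to the nearest. Turning takes about 0.15 N m. Starts between clicks 0 and 5. Ten dark marks on the deck show the clicks; those of 0 and 5 are longer.
- dial_grip (a point): On the dial's axis, mid-grip, 122 mm above the table. The grip is a bar 46 mm long, 14 mm wide, from 104 to 136 mm above the table, on a round skirt 58 mm across. The point's x axis runs along the bar to the end with the white pointer line, z up. At click 0 the pointer's yaw is pi + 1.8 rad relative to the mill, at click 7 pi - 1.0.
- tub: Bystander: open brown card tub, 88 mm across, 70 mm high, standing near the guard. Origin at the centre of its underside.
- bottle: Bystander: amber bottle, 64 mm across, 155 mm high, beside the mill near the dial. Origin at the centre of its underside.
- glassbowl: Bystander: small glass bowl, 90 mm across, 55 mm high, to the right of the mill near its far corner. Origin at the centre of its underside.
Not all that is in view belongs to the job. Leave any blue look-alike of the guard alone.

How it is judged:
On the way, in this order (a step that is already met when the one before it is completed fails the run):
1. the guard lies home in the well, tabs under the lip, and is let go (z of guard in the frame of mill between 0.077 and 0.083 m and x of guard_toe in the frame of mill below -0.06 m and angle between the z axis of guard and the z axis of mill, either way round below 0.04 rad and contact force between the fingers and guard below 0.3 N), for 0.2 s.
2. the dial stands at click seven (value of joint dial between 2.68 and 2.92 rad), for 0.2 s.
At the end, for the whole second after the job is handed in: The guard is at rest on the ledges of the well (underside 77 to 83 mm above the table, level within 0.04 rad) with its tab ends under the lip (at mill x below -60 mm), and the dial is at rest at click seven (2.8 rad, within 0.12) (all of step 2 and z of guard in the frame of mill between 0.077 and 0.083 m and x of guard_toe in the frame of mill below -0.06 m and angle between the z axis of guard and the z axis of mill, either way round below 0.04 rad and linear speed of guard below 0.02 m/s and velocity of joint dial between -0.1 and 0.1 rad/s); the robot touches nothing.
It fails at once if the tub is pushed more than 30 mm or tipped (distance of tub from where it was at the start of the episode above 0.03 m or angle between tub's own z axis and vertical above 0.4 rad).
It fails at once if the bottle is pushed more than 30 mm or tipped (distance of bottle from where it was at the start of the episode above 0.03 m or angle between bottle's own z axis and vertical above 0.4 rad).
It fails at once if the glass bowl is pushed more than 30 mm or tipped (distance of glassbowl from where it was at the start of the episode above 0.03 m or angle between glassbowl's own z axis and vertical above 0.4 rad).
It also fails if it takes over 72 s, if anything falls off the work surface, if the arm or the gripper's body presses on something with over 40 N, if the wrist force passes 120 N, or if a joint passes its speed limit or range.

## Working session

There is one attempt and no reset: what is moved stays moved. The work goes in short steps, Python scripts to look and compute and a tool call to move; the robot and the scene stay as the last step left them, time stands still between calls to the robot, and variables do not carry over. Pictures are saved under pics/ and viewed, and the job is handed in when it is done.

Besides the shell and the picture viewer there is one more tool, called as name(argument=value, ...) on one line, values as JSON. play_rows: Moves the arm, as the interface text tells. Its arguments: {"type":"object","properties":{"plan":{"type":"array","items":{"type":"array","items":{"type":"number"}}},"force":{"type":"number"}},"required":["plan"]}

```bash
mkdir -p pics
cat > h.py <<'E'
import numpy as np,cv2
from bench import r
def K(f):
    h,w=f['z_map'].shape
    fl=h/2/np.tan(np.radians(f['vfov'])/2)
    return np.array([[fl,0,f['cx']],[0,fl,f['cy']],[0,0,1.]])
def ray(f,uv):
    p=cv2.undistortPoints(np.array(uv,float).reshape(-1,1,2),K(f),np.array(f['D'],float)).reshape(-1,2)
    return np.c_[p,np.ones(len(p))]
def at_z(f,uv,z):
    d=ray(f,uv)@f['R']; c=-np.array(f['R']).T@f['t']
    s=(z-c[2])/d[:,2]; return c+d*s[:,None]
def cloud(f):
    h,w=f['z_map'].shape
    v,u=np.mgrid[:h,:w]
    d=ray(f,np.c_[u.ravel(),v.ravel()])*f['z_map'].ravel()[:,None]
    return ((d-f['t'])@f['R']).reshape(h,w,3)
def proj(f,X):
    rv,_=cv2.Rodrigues(np.array(f['R'],float))
    return cv2.projectPoints(np.array(X,float).reshape(-1,3),rv,np.array(f['t'],float),K(f),np.array(f['D'],float))[0].reshape(-1,2)
E
python3 - <<'E'
from h import *
print(r.get_obs())
for n in('scene','top'):
    f=r.grab_frame(n); cv2.imwrite(f'pics/{n}0.png',f['pixels'])
    print(n,f['R'],f['t'],f['vfov'],f['D'])
    C=cloud(f); np.savez(f'{n}0.npz',C=C,**{k:v for k,v in f.items()})
    for l in 'mill well lip guard guard_bar guard_toe dial dial_grip tub bottle glassbowl'.split():
        for p in r.pinpoint(f,l)[:2]:
            uv=np.array(p['position'])*[560,420]; i=np.clip(uv.round().astype(int),0,[559,419])
            print(l,p['conf'],uv.round(1),C[i[1],i[0]].round(3))
E
```

```text
{'clock': 0.0, 'joints': array([-1.37308698,  0.47782463,  0.0223343 ,  1.55643244, -0.01147798,
        1.10928109, -0.08307901]), 'qvel': array([ 0.00126396, -0.00137787, -0.00030934, -0.00058438, -0.00087443,
        0.00039602, -0.00056305]), 'tau': array([ 2.14898392e-05, -5.96457589e+01,  1.60799168e+00, -2.81193101e+01,
        1.23925443e-02,  9.61483049e-03,  1.19508738e-05]), 'tcp_pos': array([0.2030517 , 0.64308545, 0.20711722]), 'orientation': array([-0.98226606,  1.33987604,  0.98028459]), 'contact_force': array([ 0.8522344 , -0.1285362 , -0.16813545]), 'moment': array([0.08013633, 0.03299052, 0.01066416]), 'grip_width': 0.08570007703029552}
scene [[ 0.35575612  0.9343833   0.01911628]
 [ 0.58116541 -0.20516108 -0.78749965]
 [-0.7319046   0.29126754 -0.61601857]] [-0.17642058 -0.22423196  1.34013494] 56.86184636959823 [-0.09138684  0.          0.          0.          0.        ]
mill 0.79 [329.2 247.8] [0.635 0.077 0.074]
well 0.62 [316.8 236.3] [0.575 0.078 0.06 ]
lip 0.91 [300.9 219.5] [0.522 0.06  0.075]
guard 0.9 [123.6 301.7] [ 0.577 -0.369  0.005]
guard 0.76 [128.6 211.7] [ 0.258 -0.333  0.005]
guard_bar 0.91 [138.1 379.8] [ 0.792 -0.356  0.044]
guard_bar 0.64 [121.7 198.1] [ 0.24  -0.343  0.043]
guard_toe 0.91 [109.9 410.2] [ 0.805 -0.414 -0.002]
guard_toe 0.71 [104.9 204.7] [ 0.19  -0.397 -0.002]Traceback (most recent call last):
  File "<stdin>", line 8, in <module>
ValueError: it knows: bottle, dial_grip, glassbowl, guard, guard_bar, guard_toe, lip, mill, tub, well
```

Run:
```python
from h import *
for n in('scene','top'):
    f=r.grab_frame(n); cv2.imwrite(f'pics/{n}1.png',f['pixels'])
    C=cloud(f); np.savez(f'{n}0.npz',C=C,**{k:v for k,v in f.items()})
    if n=='top': print(n,f['R'],f['t'],f['vfov'],f['D'])
    for l in 'mill well lip guard guard_bar guard_toe dial_grip tub bottle glassbowl'.split():
        for p in r.pinpoint(f,l)[:3]:
            uv=np.array(p['position'])*[560,420]; i=np.clip(uv.round().astype(int),0,[559,419])
            print(l,p['conf'],uv.round(1),C[i[1],i[0]].round(3))
```

```text
mill 0.81 [329.2 246.6] [0.615 0.09  0.055]
lip 0.55 [301.5 221.4] [0.521 0.064 0.067]
lip 0.26 [330.3 249.4] [0.636 0.08  0.07 ]
guard 0.97 [126.1 209.6] [ 0.247 -0.34   0.007]
guard 0.87 [125.5 302. ] [ 0.578 -0.367  0.006]
guard 0.65 [139.9 389.9] [ 0.808 -0.355  0.038]
guard_bar 0.89 [119.2 290.9] [ 0.578 -0.371  0.043]
guard_bar 0.74 [123.  200.7] [ 0.25  -0.341  0.04 ]
guard_bar 0.73 [137.9 380.4] [ 0.792 -0.356  0.043]
guard_toe 0.91 [103.8 205.6] [ 0.198 -0.399  0.001]
guard_toe 0.9 [126.7 280.1] [ 0.509 -0.359  0.   ]
guard_toe 0.84 [105.5 410.4] [ 0.805 -0.42   0.002]
dial_grip 0.81 [364.7 200.2] [0.562 0.205 0.124]
tub 0.79 [161.7 252.2] [ 0.472 -0.27   0.026]
bottle 0.83 [407.8 240.9] [0.634 0.305 0.024]
glassbowl 0.66 [204.7 306.7] [ 0.644 -0.209  0.002]
top [[ 0.02392511 -0.99968974  0.00692977]
 [-0.993927   -0.0245308  -0.10727239]
 [ 0.1074091  -0.00432118 -0.99420552]] [-0.0029484   0.49880659  1.25913759] 56.5309934858944 [-0.11463122  0.          0.          0.          0.        ]
mill 0.73 [241.8 195.3] [0.562 0.115 0.031]
well 0.62 [258.9 186.9] [0.583 0.059 0.07 ]
lip 0.7 [261.  200.6] [0.539 0.051 0.065]
guard 0.94 [375.9 296.1] [ 0.239 -0.337  0.007]
guard 0.68 [386.5 196.1] [ 0.569 -0.363  0.046]
guard 0.61 [380.2 138.2] [ 0.779 -0.354  0.006]
guard_bar 0.73 [382.6 297.1] [ 0.239 -0.351  0.041]
guard_bar 0.7 [384.  131.9] [ 0.789 -0.357  0.043]
guard_bar 0.31 [340.5 174.1] [ 0.647 -0.213  0.006]
guard_toe 0.83 [391.1 308. ] [ 0.199 -0.39   0.001]
guard_toe 0.72 [384.8 217.7] [ 0.501 -0.37  -0.001]
guard_toe 0.71 [395.6 133.6] [ 0.798 -0.413  0.001]
dial_grip 0.5 [207.1 192.1] [0.553 0.214 0.133]
tub 0.62 [352.7 234.2] [ 0.444 -0.258  0.006]
tub 0.34 [256.6 185.1] [0.591 0.065 0.064]
bottle 0.75 [179.1 181.5] [0.591 0.31  0.1  ]
bottle 0.65 [259.2 199.1] [0.545 0.058 0.064]
bottle 0.38 [241.  194.6] [0.562 0.119 0.03 ]
glassbowl 0.79 [337.1 173.6] [ 0.647 -0.203  0.006]
```

View pics/scene0.png

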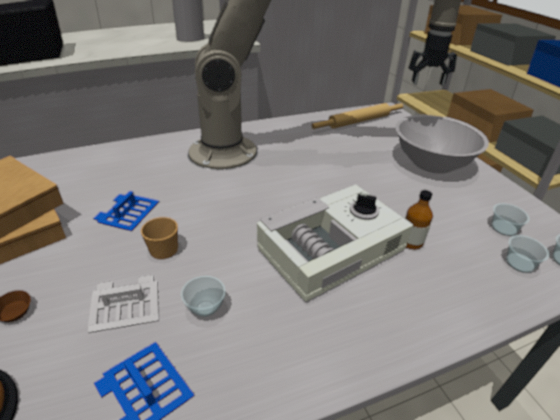

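View pics/top1.png

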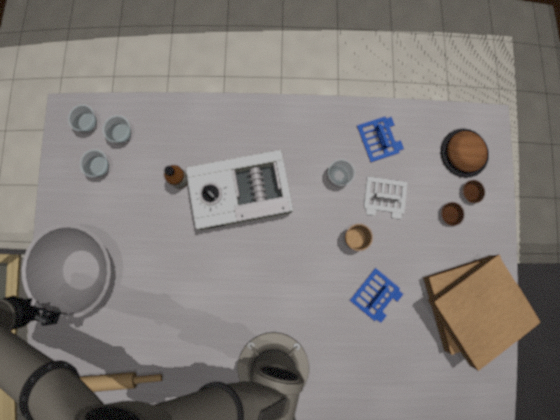

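Run:
```python
from h import *
a=np.load('top0.npz'); b=np.load('scene0.npz')
def crop(f,x0,y0,x1,y1,s): return cv2.resize(f['pixels'][y0:y1,x0:x1],None,fx=s,fy=s,interpolation=cv2.INTER_CUBIC)
cv2.imwrite('pics/mt.png',crop(a,175,140,305,240,6)); cv2.imwrite('pics/ms.png',crop(b,245,175,445,300,4))
cv2.imwrite('pics/g.png',np.hstack([crop(a,330,160,420,260,4),crop(b,75,215,215,315,3.0)[:400]] if 0 else [crop(a,335,160,425,260,4),cv2.resize(crop(b,80,255,170,345,4),(400,400))]))
# depth-noise check
for n,f in(('top',a),('scene',b)):
    C=f['C']; 
    m=(C[...,2]>0.08)&(C[...,2]<0.1)&(C[...,0]>0.4)&(C[...,0]<.8)&(C[...,1]>-0.1)&(C[...,1]<0.35)
    print(n,m.sum(),C[m].min(0),C[m].max(0),np.percentile(C[m][:,2],[5,50,95]))
    t=(abs(C[...,0]-.5)<.05)&(abs(C[...,1]+.1)<.05); print(np.percentile(C[t][:,2],[5,50,95]))
```

```text
top 4251 [ 0.44816843 -0.04770086  0.08001684] [0.70273846 0.34667804 0.09996808] [0.08404223 0.0892866  0.09665353]
[-0.00429199  0.00028891  0.00466407]
scene 5399 [ 0.44926603 -0.04932085  0.08002215] [0.70782129 0.34844653 0.09999171] [0.08304142 0.08810996 0.09529816]
[-0.00220245 -0.00026689  0.0016316 ]
```

View pics/mt.png

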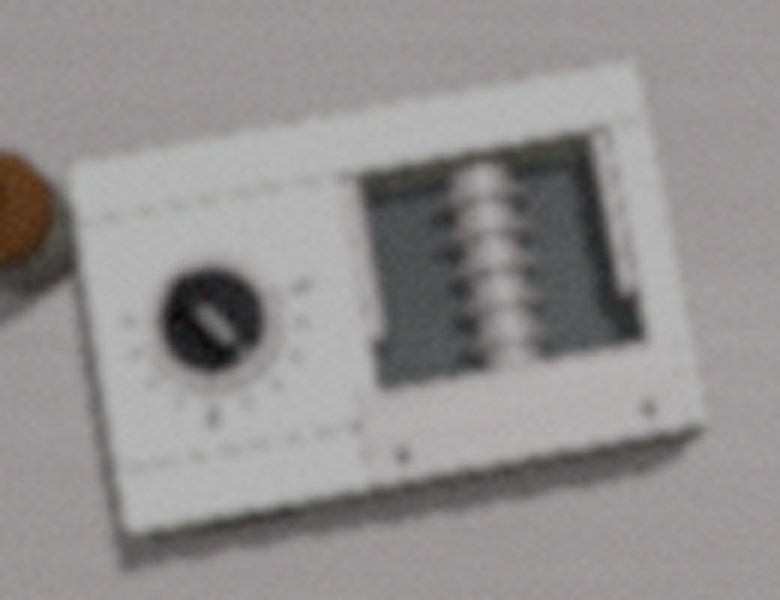

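View pics/ms.png

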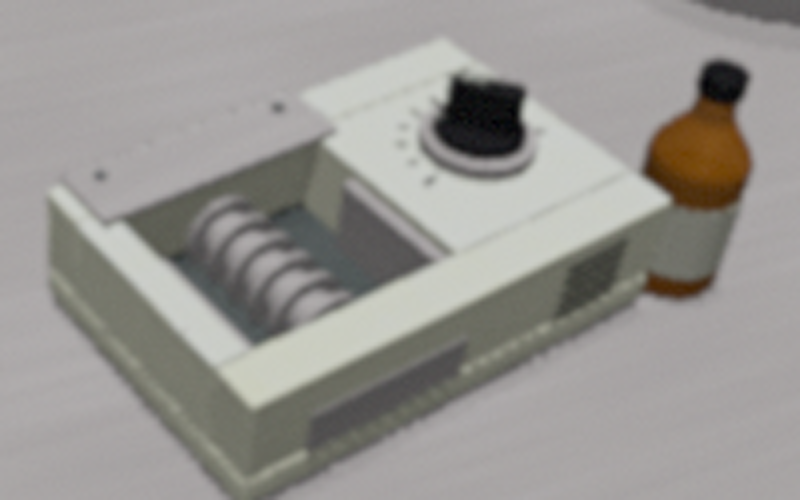

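View pics/g.png

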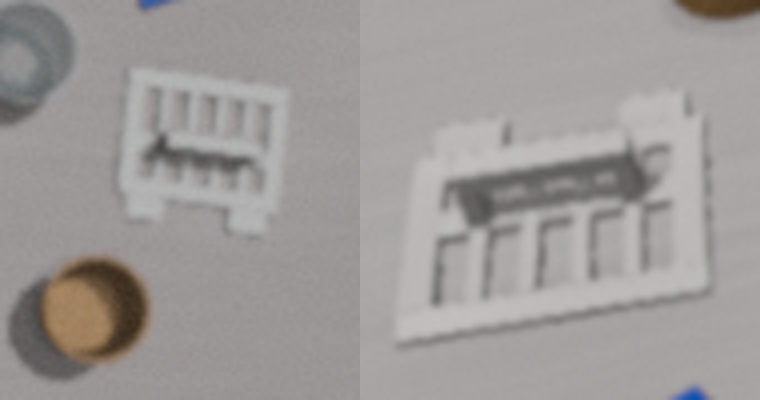

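```bash
cat > fit.py <<'E'
from h import *
from scipy.optimize import least_squares
from scipy.ndimage import map_coordinates,gaussian_filter
def T(p,X,z0=0):
    c,s=np.cos(p[2]),np.sin(p[2]); X=np.array(X,float)
    return np.c_[p[0]+c*X[:,0]-s*X[:,1],p[1]+s*X[:,0]+c*X[:,1],X[:,2]+z0]
def seg(a,b,n=40):
    t=np.linspace(0.08,.92,n)[:,None]; return np.array(a)*(1-t)+np.array(b)*t
MILL_TOP=[seg((100,-155,88),(100,155,88)),seg((-100,-155,88),(-100,155,88)),seg((-100,155,88),(100,155,88)),seg((-100,-155,88),(100,-155,88)),
 seg((67,-127.5,88),(67,17.5,88)),seg((-53,-127.5,94),(-53,17.5,94))]
MILL_SC=[seg((100,-155,88),(100,155,88)),seg((-100,155,88),(100,155,88)),seg((-100,-155,88),(100,-155,88)),
 seg((-53,-127.5,94),(-53,17.5,94)),seg((-53,17.5,88),(67,17.5,88)),seg((67,-127.5,88),(67,17.5,88))]
G=[seg((65,-70,6),(65,70,6)),seg((-45,70,6),(65,70,6)),seg((-45,-70,6),(65,-70,6)),seg((-65,28,6),(-65,62,6),15),seg((-65,-62,6),(-65,-28,6),15),seg((-45,-28,6),(-45,28,6),20)]
def edges(f,p,X,w=4,z0=0,sig=1.0):
    g=gaussian_filter(f['pixels'].astype(float).mean(2),sig*0.8)
    W=T(p,X*1e-3,z0); uv=proj(f,W)
    d=np.gradient(uv,axis=0); n=np.c_[-d[:,1],d[:,0]]; n/=np.linalg.norm(n,axis=1)[:,None]
    s=np.arange(-w,w+.01,.25)
    P=uv[:,None]+s[None,:,None]*n[:,None]
    I=map_coordinates(g,[P[...,1],P[...,0]],order=1)
    D=np.abs(np.gradient(I,axis=1)); D[:,:2]=0;D[:,-2:]=0
    k=D.argmax(1); ok=D.max(1)>0.6
    # subpixel centroid around the peak
    off=s[k]; 
    return uv+off[:,None]*n,n,ok
def fit(fs,models,p,it=((5,4),(3,4),(2,6)),z0=0,verbose=True):
    for w,nit in it:
        for _ in range(nit):
            obs=[(f,X,*edges(f,p,X,w,z0)) for f,M in zip(fs,models) for X in M]
            def res(q): return np.concatenate([(np.sum((proj(f,T(q,X*1e-3,z0))-tg)*n,1))[ok] for f,X,tg,n,ok in obs])
            p=least_squares(res,p,loss='soft_l1',f_scale=.4,x_scale=[.01,.01,.02]).x
    if verbose:
        for f,X,tg,n,ok in obs:
            e=np.sum((proj(f,T(p,X*1e-3,z0))-tg)*n,1)[ok]
            print(X[0].round(),X[-1].round(),ok.sum(),'med %.2f sd %.2f'%(np.median(e),e.std()) if ok.sum() else '')
    return p
def overlay(f,p,M,name,box,s,z0=0):
    x0,y0,x1,y1=box
    im=cv2.resize(f['pixels'][y0:y1,x0:x1],None,fx=s,fy=s,interpolation=cv2.INTER_CUBIC)
    for X in M:
        uv=(proj(f,T(p,X*1e-3,z0))-[x0,y0]+.5)*s-.5
        for u in uv: cv2.circle(im,tuple(int(round(v)) for v in u),0,(0,0,255),-1)
    cv2.imwrite(name,im)
E
cat > m1.py <<'E'
from fit import *
a=np.load('top0.npz'); b=np.load('scene0.npz')
c=at_z(a,[[187.5,167.5],[280.8,150.8],[292.2,211.3],[196.3,228.3]],.088); print(c.round(3))
p0=[*c[:,:2].mean(0),np.arctan2(*(c[0]+c[1]-c[2]-c[3])[[1,0]])]; print(p0)
for fs,M in(([a],[MILL_TOP]),([b],[MILL_SC]),([a,b],[MILL_TOP,MILL_SC])):
    p=fit(fs,M,p0); print('MILL',p.round(4))
overlay(a,p,MILL_TOP,'pics/mt2.png',(175,140,305,240),6); overlay(b,p,MILL_SC,'pics/ms2.png',(245,175,445,300),4)
g0=[.57,-.367,-.12]
for fs in([a],[b],[a,b]):
    g=fit(fs,[G]*len(fs),g0); print('GUARD',g.round(4))
overlay(a,g,G,'pics/ga2.png',(335,160,425,260),5); overlay(b,g,G,'pics/gb2.png',(80,255,170,345),5)
i=cv2.imread('pics/ga2.png')[:450];j=cv2.imread('pics/gb2.png'); cv2.imwrite('pics/g2.png',np.hstack([i,j])[:, :900]if 1 else 0)
E
python3 m1.py; python3 -c "
import cv2;i=cv2.imread('pics/g2.png');cv2.imwrite('pics/g2.png',cv2.resize(i,(800,400)))"
```

```text
[[ 0.638  0.288  0.088]
 [ 0.7   -0.008  0.088]
 [ 0.505 -0.048  0.088]
 [ 0.444  0.251  0.088]]
[np.float64(0.5718880215096992), np.float64(0.12058129493894845), np.float64(0.1973510404688886)]
[ 100. -130.   88.] [100. 130.  88.] 40 med 0.25 sd 0.29
[-100. -130.   88.] [-100.  130.   88.] 40 med -0.00 sd 0.19
[-84. 155.  88.] [ 84. 155.  88.] 40 med 0.01 sd 0.32
[ -84. -155.   88.] [  84. -155.   88.] 40 med 0.02 sd 0.27
[  67. -116.   88.] [67.  6. 88.] 40 med 0.24 sd 0.28
[ -53. -116.   94.] [-53.   6.  94.] 40 med -0.38 sd 0.32
MILL [0.5738 0.1228 0.2144]
[ 100. -130.   88.] [100. 130.  88.] 40 med 0.00 sd 0.14
[-84. 155.  88.] [ 84. 155.  88.] 40 med 0.25 sd 0.74
[ -84. -155.   88.] [  84. -155.   88.] 40 med 0.25 sd 0.13
[ -53. -116.   94.] [-53.   6.  94.] 40 med -0.25 sd 0.16
[-43.  18.  88.] [57. 18. 88.] 40 med -1.25 sd 0.16
[  67. -116.   88.] [67.  6. 88.] 40 med 0.50 sd 0.30
MILL [0.5793 0.12   0.2084]
[ 100. -130.   88.] [100. 130.  88.] 40 med 0.75 sd 0.30
[-100. -130.   88.] [-100.  130.   88.] 40 med 0.51 sd 0.17
[-84. 155.  88.] [ 84. 155.  88.] 40 med 0.75 sd 0.32
[... 1219 characters left out ...]
D [ 0.5743 -0.3703 -0.1108]
[ 65. -59.   6.] [65. 59.  6.] 40 med 1.00 sd 0.21
[-36.  70.   6.] [56. 70.  6.] 40 med -0.25 sd 0.25
[-36. -70.   6.] [ 56. -70.   6.] 40 med 0.25 sd 0.32
[-65.  31.   6.] [-65.  59.   6.] 15 med 0.00 sd 0.30
[-65. -59.   6.] [-65. -31.   6.] 15 med 0.00 sd 0.16
[-45. -24.   6.] [-45.  24.   6.] 20 med 0.13 sd 0.27
[ 65. -59.   6.] [65. 59.  6.] 40 med 0.00 sd 0.21
[-36.  70.   6.] [56. 70.  6.] 40 med -0.25 sd 0.28
[-36. -70.   6.] [ 56. -70.   6.] 40 med 0.25 sd 0.29
[-65.  31.   6.] [-65.  59.   6.] 15 med -0.75 sd 0.51
[-65. -59.   6.] [-65. -31.   6.] 15 med -0.50 sd 0.32
[-45. -24.   6.] [-45.  24.   6.] 20 med -0.75 sd 0.41
GUARD [ 0.5733 -0.3702 -0.1124]
```

View pics/ms2.png

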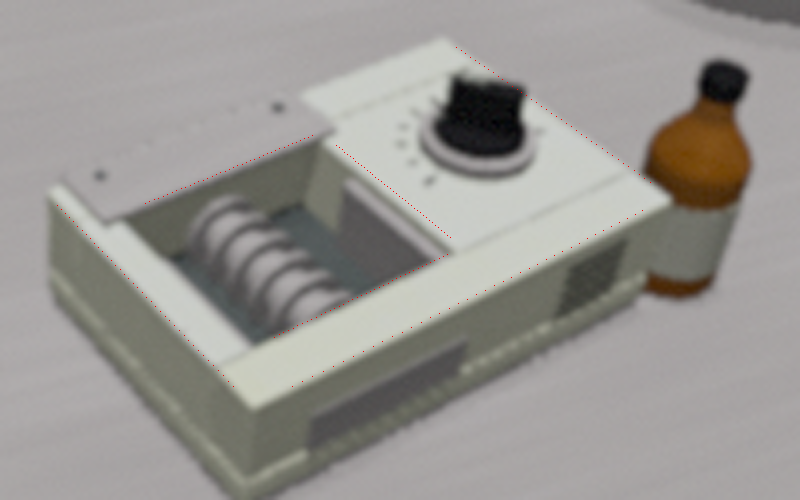

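View pics/mt2.png

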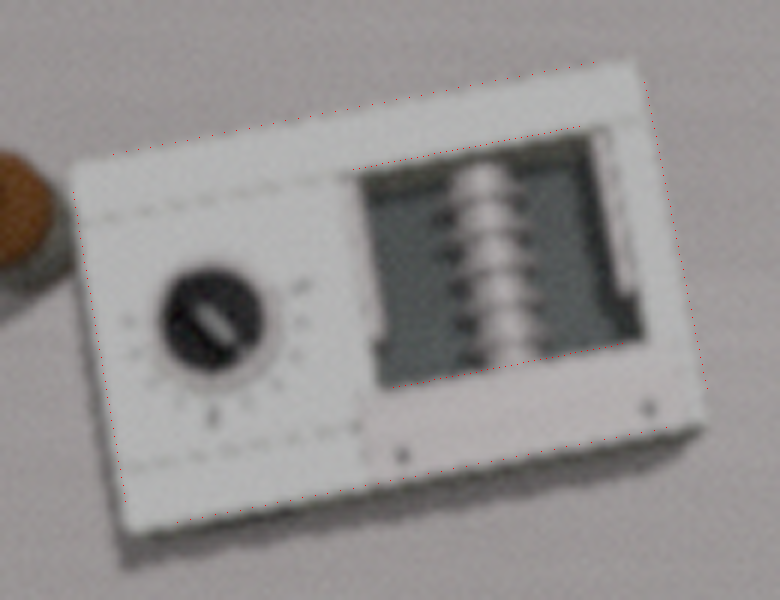

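View pics/g2.png

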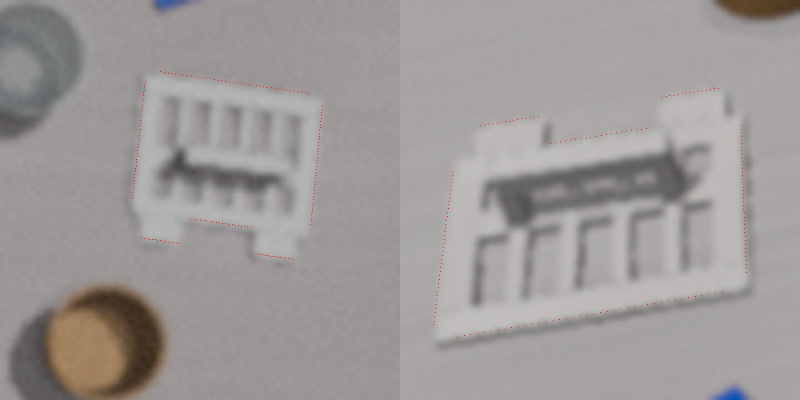

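```bash
cat >> h.py <<'E'
from scipy.spatial.transform import Rotation as Rn
def st():
    o=r.get_obs(); R=Rn.from_rotvec(o['orientation']).as_matrix()
    print('t %.2f'%o['clock'],'tcp',o['tcp_pos'].round(4),'xax',R[:,0].round(3),'jawyaw %.4f'%np.arctan2(R[1,2],R[0,2]),'F',o['contact_force'].round(1),'M',o['moment'].round(2),'w %.4f'%o['grip_width'],'j',o['joints'].round(2))
E
python3 -c "
from h import *
st()"
```

```text
t 1.45 tcp [0.2032 0.6437 0.2081] xax [ 0.  0. -1.] jawyaw 1.2650 F [ 0.5 -0.7 -0.3] M [0.05 0.01 0.02] w 0.0854 j [-1.37  0.48  0.02  1.56 -0.01  1.11 -0.08]
```

play_rows(plan=[[1,0.03,-0.03,0.04,-0.1],[1,0.06,-0.07,0.08,-0.2],[1,0.085,-0.11,0.1,-0.3],[1,0.11,-0.15,0.1,-0.4],[1,0.135,-0.19,0.1,-0.5],[1,0.16,-0.23,0.1,-0.6],[1,0.185,-0.27,0.1,-0.7],[1,0.21,-0.31,0.1,-0.8],[1,0.235,-0.35,0.1,-0.9],[1,0.26,-0.39,0.1,-1.0]])

```text
clock: 2.45
tcp_pos: [0.4634, 0.2527, 0.3085]
orientation: [-0.204, 1.56, 0.205]
contact_force: [1.2, 0.3, -0.1]
grip_width: 0.0853
```

```bash
python3 -c "
from h import *
st()"
```

```text
t 2.45 tcp [0.4634 0.2527 0.3085] xax [ 0.001  0.001 -1.   ] jawyaw 0.2610 F [ 1.2  0.3 -0.1] M [ 0.02 -0.05 -0.  ] w 0.0853 j [-0.97  0.14  0.4   1.8  -0.06  1.21 -0.29]
```

play_rows(plan=[[1,0.01,-0.05,0,-0.04],[1,0.02,-0.1,0,-0.08],[1,0.03,-0.15,0,-0.12],[1,0.04,-0.2,0,-0.16],[1,0.05,-0.25,0,-0.2],[1,0.06,-0.3,0,-0.24],[1,0.07,-0.35,0,-0.28],[1,0.08,-0.4,0,-0.32],[1,0.09,-0.45,-0.02,-0.35],[1,0.1,-0.5,-0.04,-0.37]])

```text
clock: 3.45
tcp_pos: [0.5604, -0.2319, 0.2746]
orientation: [0.083, 1.567, -0.083]
contact_force: [1.7, 1.3, 0.6]
grip_width: 0.085
```

play_rows(plan=[[1,0.005,-0.045,-0.02,0],[1,0.01,-0.09,-0.04,0],[1,0.01,-0.123,-0.06,0],[1,0.01,-0.123,-0.1,0],[1,0.01,-0.123,-0.14,0],[1,0.01,-0.123,-0.155,0],[1,0.01,-0.123,-0.155,0]])

```text
clock: 4.15
tcp_pos: [0.5685, -0.3516, 0.1171]
orientation: [0.084, 1.573, -0.081]
contact_force: [-0.4, -0.1, 0.6]
grip_width: 0.0856
```

```bash
cat > snap.py <<'E'
from fit import *
import sys
tag=sys.argv[1]; st()
for n in('scene','top'):
    f=r.grab_frame(n); np.savez(f'{n}_{tag}.npz',C=cloud(f),**f); cv2.imwrite(f'pics/{n}_{tag}.png',f['pixels'])
E
python3 snap.py a
python3 - <<'E'
import cv2,numpy as np
a=cv2.imread('pics/top_a.png')[130:270,310:450];b=cv2.imread('pics/scene_a.png')[205:345,60:200]
cv2.imwrite('pics/ab_a.png',cv2.resize(np.hstack([a,b]),(800,400),interpolation=cv2.INTER_CUBIC))
E
```

```text
t 4.15 tcp [ 0.5685 -0.3516  0.1171] xax [-0.004  0.002 -1.   ] jawyaw -0.1045 F [-0.4 -0.1  0.6] M [-0.01 -0.02 -0.02] w 0.0856 j [ 0.02  0.64  0.65  1.68 -0.45  0.98  0.73]
```

View pics/ab_a.png

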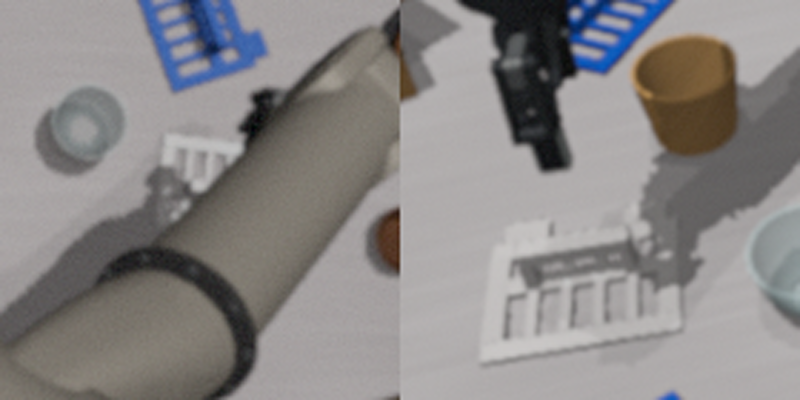

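```bash
python3 -c "
from h import *
st()"
```

```text
t 4.25 tcp [ 0.5705 -0.3533  0.1208] xax [ 0.002 -0.001 -1.   ] jawyaw -0.1046 F [ 0.5 -0.2  0.3] M [-0.06  0.04  0.03] w 0.0850 j [ 0.02  0.64  0.65  1.68 -0.45  0.98  0.73]
```

play_rows(plan=[[1,0.003,-0.017,0,-0.006],[1,0.003,-0.017,-0.03,-0.006],[1,0.003,-0.017,-0.06,-0.006],[1,0.003,-0.017,-0.08,-0.006],[1,0.003,-0.017,-0.092,-0.006],[1,0.003,-0.017,-0.092,-0.006],[1,0.003,-0.017,-0.092,-0.006]])

```text
clock: 4.95
tcp_pos: [0.5737, -0.3706, 0.029]
orientation: [0.086, 1.567, -0.088]
contact_force: [-1.0, 0.0, 0.0]
grip_width: 0.0853
```

```bash
python3 snap.py b
python3 - <<'E'
import cv2,numpy as np
from h import st; st()
a=cv2.imread('pics/top_b.png')[130:270,310:450];b=cv2.imread('pics/scene_b.png')[225:345,60:180]
cv2.imwrite('pics/ab_b.png',np.hstack([cv2.resize(x,(400,400),interpolation=cv2.INTER_CUBIC) for x in (a,b)]))
E
```

```text
t 4.95 tcp [ 0.5737 -0.3706  0.029 ] xax [ 0.002 -0.001 -1.   ] jawyaw -0.1107 F [-1.  0.  0.] M [-0.02 -0.01  0.  ] w 0.0853 j [ 0.1   0.76  0.58  1.69 -0.53  0.85  0.79]
t 5.05 tcp [ 0.5737 -0.3707  0.0291] xax [ 0.003 -0.001 -1.   ] jawyaw -0.1110 F [-0.3  0.7 -0. ] M [ 0.01 -0.01 -0.02] w 0.0852 j [ 0.1   0.76  0.58  1.69 -0.53  0.85  0.79]
```

View pics/ab_b.png

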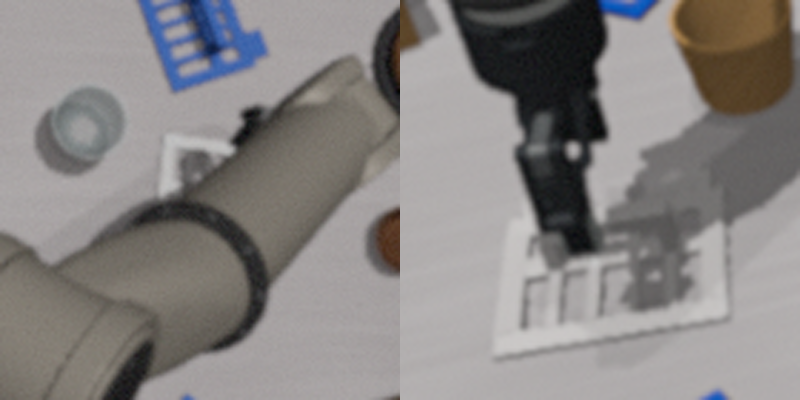

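play_rows(plan=[[-1,0,0,-0.002,0],[-1,0,0,-0.002,0],[-1,0,0,-0.002,0],[-1,0,0,-0.002,0],[-1,0,0,-0.002,0],[-1,0,0,-0.002,0],[-1,0,0,-0.002,0],[-1,0,0,-0.002,0],[-1,0,0,-0.002,0],[-1,0,0,-0.002,0]], force=70)

```text
clock: 6.05
tcp_pos: [0.5725, -0.3699, 0.0251]
orientation: [0.087, 1.569, -0.087]
contact_force: [0.0, 0.5, -0.4]
grip_width: -0.0004
```

play_rows(plan=[[-1,0,0,0.03,0],[-1,0,0,0.07,0],[-1,0,0,0.12,0],[-1,0,0,0.17,0],[-1,0,0,0.2,0],[-1,0,0,0.2,0]])

```text
clock: 6.65
tcp_pos: [0.5745, -0.3722, 0.231]
orientation: [0.084, 1.561, -0.091]
contact_force: [0.4, -0.4, -0.9]
grip_width: 0.0001
```

```bash
python3 -c "
from h import *
st()"
```

```text
t 6.65 tcp [ 0.5745 -0.3722  0.231 ] xax [ 0.008 -0.004 -1.   ] jawyaw -0.1114 F [ 0.4 -0.4 -0.9] M [0.02 0.   0.01] w 0.0001 j [ 0.01  0.55  0.71  1.55 -0.38  1.18  0.69]
```

```bash
python3 snap.py c
python3 - <<'E'
import cv2,numpy as np
a=cv2.imread('pics/top_c.png')[130:270,310:450];b=cv2.imread('pics/scene_c.png')[205:345,60:200]
cv2.imwrite('pics/ab_c.png',np.hstack([cv2.resize(x,(400,400),interpolation=cv2.INTER_CUBIC) for x in (a,b)]))
E
```

```text
t 6.65 tcp [ 0.5745 -0.3722  0.231 ] xax [ 0.008 -0.004 -1.   ] jawyaw -0.1114 F [ 0.4 -0.4 -0.9] M [0.02 0.   0.01] w 0.0001 j [ 0.01  0.55  0.71  1.55 -0.38  1.18  0.69]
```

View pics/ab_c.png

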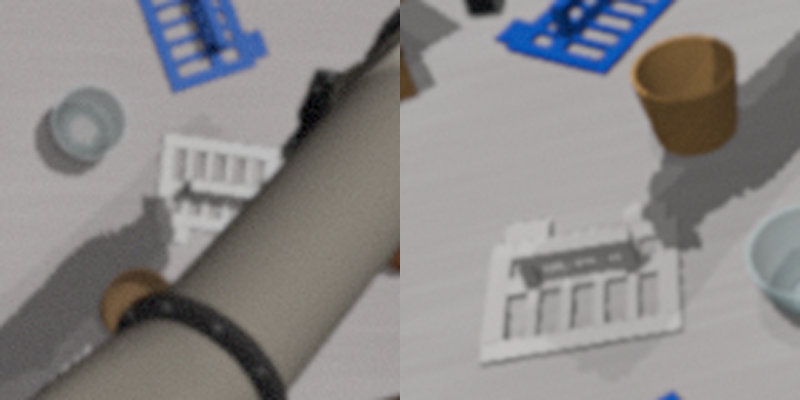

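View pics/scene_c.png

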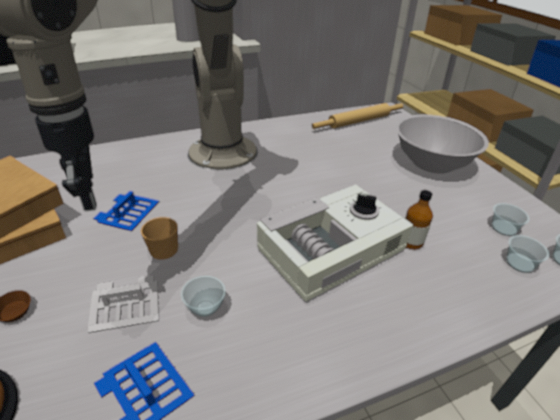

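Run:
```python
from h import *
f=np.load('scene_c.npz');t=np.load('top_c.npz')
P=[[.5745,-.3722,.231],[.5745,-.3722,.223],[.573,-.370,.036]]
print(proj(f,P),proj(t,P))
C=f['C']; print(C[180:212:4,88:96:2].round(3))
```

```text
[[ 93.99626227 218.11533768]
 [ 95.17338973 221.65250522]
 [120.23329657 291.06582129]] [[409.03459791 184.12382565]
 [408.06891753 184.64008559]
 [388.11089856 195.37538177]]
[[[ 0.591 -0.36   0.318]
  [ 0.575 -0.359  0.308]
  [ 0.039 -0.432 -0.001]
  [ 0.048 -0.425  0.002]]

 [[ 0.591 -0.362  0.311]
  [ 0.582 -0.36   0.305]
  [ 0.571 -0.359  0.298]
  [ 0.065 -0.426 -0.001]]

 [[ 0.597 -0.363  0.307]
  [ 0.59  -0.361  0.302]
  [ 0.573 -0.36   0.291]
  [ 0.089 -0.426 -0.001]]

 [[ 0.605 -0.363  0.305]
  [ 0.589 -0.363  0.294]
  [ 0.583 -0.361  0.289]
  [ 0.11  -0.427 -0.002]]

 [[ 0.589 -0.368  0.287]
  [ 0.584 -0.366  0.283]
  [ 0.583 -0.363  0.282]
  [ 0.57  -0.362  0.273]]

 [[ 0.591 -0.369  0.281]
  [ 0.59  -0.367  0.279]
  [ 0.582 -0.365  0.274]
  [ 0.577 -0.363  0.269]]

 [[ 0.59  -0.372  0.272]
  [ 0.59  -0.369  0.272]
  [ 0.587 -0.366  0.269]
  [ 0.583 -0.363  0.266]]

 [[ 0.588 -0.374  0.263]
  [ 0.588 -0.371  0.263]
  [ 0.589 -0.368  0.262]
  [ 0.583 -0.366  0.258]]]
```

```bash
python3 snap.py d
python3 - <<'E'
from h import *
f=np.load('scene_d.npz');t=np.load('top_d.npz');st()
im=cv2.resize(f['pixels'][100:240,30:140],None,fx=5,fy=5,interpolation=cv2.INTER_CUBIC)
for X in [[.5745,-.3722,.231],[.5745,-.3722,.223],[.5745,-.3722,.242],[.5745,-.3722,.296]]:
    u=(proj(f,[X])[0]-[30,100]+.5)*5; cv2.circle(im,tuple(u.astype(int)),3,(0,0,255),-1)
cv2.imwrite('pics/hand.png',cv2.resize(im,(471,600)))
C=f['C']; m=(abs(C[...,0]-.575)<.06)&(abs(C[...,1]+.37)<.05)&(C[...,2]>.12)&(C[...,2]<.3)
v,u=np.nonzero(m); print(C[m][:,2].min(), v.max(), u[v==v.max()], np.percentile(C[m][:,2],[1,2,5]))
E
```

```text
t 6.75 tcp [ 0.5727 -0.3699  0.2257] xax [ 0.001 -0.    -1.   ] jawyaw -0.1109 F [-0.1  0.2 -1.4] M [-0.01  0.01 -0.01] w -0.0003 j [ 0.01  0.56  0.71  1.55 -0.38  1.17  0.69]
t 6.85 tcp [ 0.5719 -0.3691  0.2236] xax [-0.002  0.001 -1.   ] jawyaw -0.1108 F [ 0.1  0.  -0.7] M [-0.02  0.06  0.01] w -0.0001 j [ 0.01  0.56  0.71  1.56 -0.38  1.17  0.69]
0.24909051304090724 212 [87 88 89 90 91 92] [0.24936899 0.24956878 0.25193015]
```

View pics/hand.png

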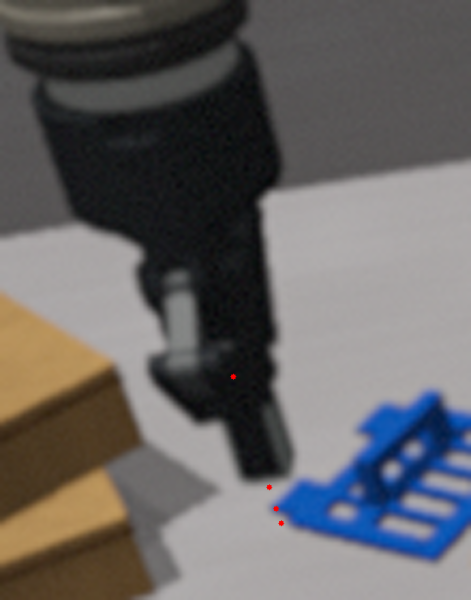

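Run:
```python
from h import *
print(r.finger_overhang,[a for a in dir(r) if a[0]!='_'])
f=np.load('scene_b.npz');C=f['C']
m=(abs(C[...,0]-.575)<.08)&(abs(C[...,1]+.37)<.05)&(C[...,2]>.01)&(C[...,2]<.3)&(f['pixels'].max(2)<75)
v,u=np.nonzero(m); print(v.max(),[ (u_,C[v.max(),u_].round(3)) for u_ in u[v==v.max()]])
im=cv2.resize(f['pixels'][200:340,60:200],None,fx=4,fy=4,interpolation=cv2.INTER_CUBIC)
for X in [[.5737,-.3706,.029],[.5737,-.3706,.021],[.5737+.042,-.3706-.005,.034],[.5737-.042,-.3706+.005,.034]]:
    u=(proj(f,[X])[0]-[60,200]+.5)*4; cv2.circle(im,tuple(u.astype(int)),3,(0,0,255),-1)
cv2.imwrite('pics/handb.png',im)
```

```text
0.008 ['Unreachable', 'finger_overhang', 'get_obs', 'grab_frame', 'hand_in', 'outline_of', 'pinpoint']
301 [(np.int64(111), array([ 0.629, -0.383,  0.073])), (np.int64(112), array([ 0.624, -0.382,  0.067]))]
```

View pics/handb.png

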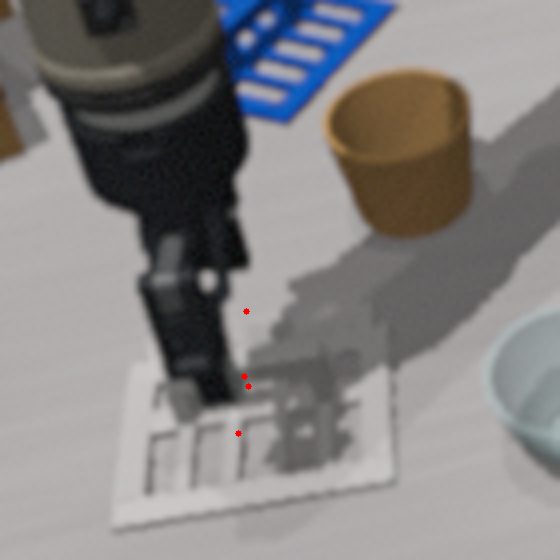

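play_rows(plan=[[1,0,0,-0.04,0],[1,0,0,-0.08,0],[1,0,0,-0.12,0],[1,0,0,-0.16,0],[1,0,0,-0.19,0],[1,0,0,-0.2,0],[1,0,0,-0.205,0],[1,0,0,-0.21,0],[1,0,0,-0.215,0],[1,0,0,-0.22,0]])

```text
clock: 7.85
tcp_pos: [0.5734, -0.3704, 0.0062]
orientation: [0.086, 1.567, -0.088]
contact_force: [-0.3, -0.0, -0.3]
grip_width: 0.0856
```

play_rows(plan=[[1,0,0,-0.004,0],[1,0,0,-0.008,0],[1,0,0,-0.011,0],[1,0,0,-0.011,0],[1,0,0,-0.011,0]])

```text
clock: 8.35
tcp_pos: [0.5725, -0.3699, -0.0058]
orientation: [0.087, 1.569, -0.087]
contact_force: [-0.3, 0.2, 0.0]
grip_width: 0.0851
```

```bash
python3 snap.py e
python3 - <<'E'
import cv2,numpy as np
a=cv2.imread('pics/top_e.png')[130:270,310:450];b=cv2.imread('pics/scene_e.png')[225:345,60:180]
cv2.imwrite('pics/ab_e.png',np.hstack([cv2.resize(x,(400,400),interpolation=cv2.INTER_CUBIC) for x in (a,b)]))
E
```

```text
t 8.35 tcp [ 0.5725 -0.3699 -0.0058] xax [ 0. -0. -1.] jawyaw -0.1111 F [-0.3  0.2  0. ] M [ 0.01  0.02 -0.02] w 0.0851 j [ 0.11  0.8   0.55  1.7  -0.56  0.8   0.82]
```

View pics/ab_e.png

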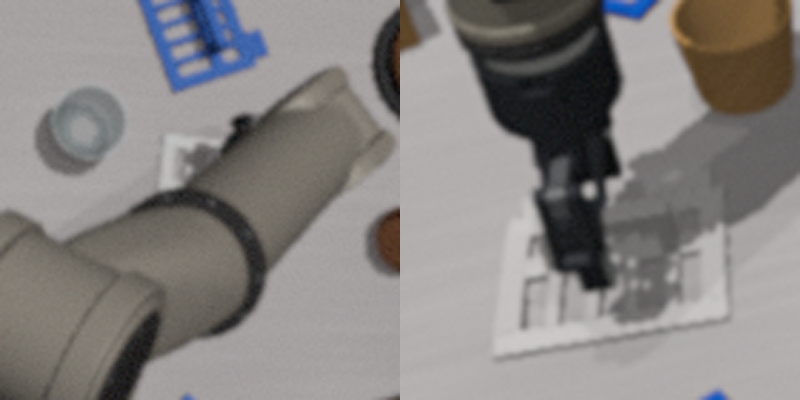

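Confirmed: at a reported TCP z of -0.006 nothing is touched, so the fingers really end about 33 mm higher than stated. Now I close the gripper.

play_rows(plan=[[-1,0,0,0,0],[-1,0,0,0,0],[-1,0,0,0,0],[-1,0,0,0,0],[-1,0,0,0,0],[-1,0,0,0,0],[-1,0,0,0,0],[-1,0,0,0,0]], force=70)

```text
clock: 9.25
tcp_pos: [0.5725, -0.3699, -0.0057]
orientation: [0.087, 1.569, -0.087]
contact_force: [-1.9, 0.8, 3.4]
grip_width: 0.0129
```

play_rows(plan=[[-1,0,0,0.01,0],[-1,0,0,0.03,0],[-1,0,0,0.07,0],[-1,0,0,0.11,0],[-1,0,0,0.15,0],[-1,0,0,0.18,0],[-1,0,0,0.2,0],[-1,0,0,0.2,0],[-1,0,0,0.2,0]])

```text
clock: 10.15
tcp_pos: [0.5722, -0.3693, 0.1934]
orientation: [0.088, 1.57, -0.086]
contact_force: [1.0, 0.2, -4.5]
grip_width: 0.0125
```

```bash
python3 snap.py f
python3 - <<'E'
import cv2,numpy as np
a=cv2.imread('pics/top_f.png')[100:270,310:480];b=cv2.imread('pics/scene_f.png')[100:340,30:270]
cv2.imwrite('pics/ab_f.png',np.hstack([cv2.resize(x,(400,400),interpolation=cv2.INTER_CUBIC) for x in (a,b)]))
E
```

```text
t 10.15 tcp [ 0.5722 -0.3693  0.1934] xax [-0.001  0.001 -1.   ] jawyaw -0.1109 F [ 1.   0.2 -4.5] M [0.04 0.02 0.02] w 0.0125 j [ 0.02  0.58  0.7   1.59 -0.41  1.12  0.7 ]
```

View pics/ab_f.png

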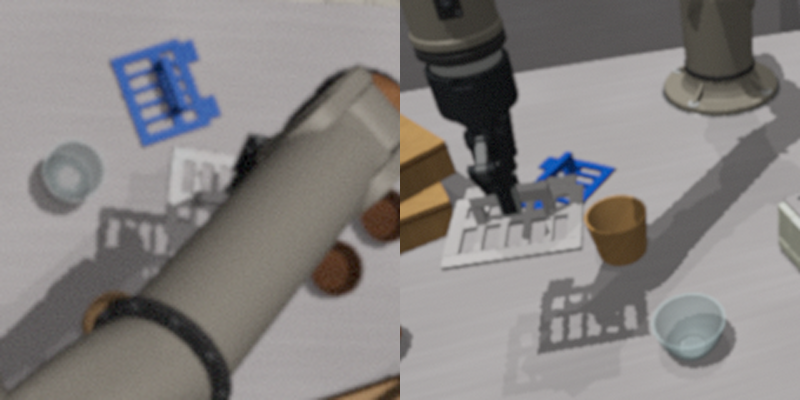

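play_rows(plan=[[-1,0.003,0.03,0,0.03],[-1,0.006,0.075,0,0.06],[-1,0.009,0.12,0,0.1],[-1,0.012,0.165,0,0.14],[-1,0.016,0.21,0,0.18],[-1,0.02,0.255,0,0.22],[-1,0.024,0.3,0,0.26],[-1,0.028,0.345,0,0.29],[-1,0.031,0.385,0,0.31],[-1,0.034,0.415,0,0.322]])

```text
clock: 11.25
tcp_pos: [0.6054, 0.0488, 0.1923]
orientation: [-0.168, 1.567, 0.169]
contact_force: [0.4, 0.2, -3.8]
grip_width: 0.0124
```

play_rows(plan=[[-1,0,0.02,-0.01,0],[-1,0,0.026,-0.03,0],[-1,0,0.026,-0.05,0],[-1,0,0.026,-0.06,0],[-1,0,0.026,-0.06,0],[-1,0,0.026,-0.06,0]])

```text
clock: 11.85
tcp_pos: [0.6067, 0.0701, 0.1342]
orientation: [-0.165, 1.565, 0.164]
contact_force: [-0.1, -0.7, -2.1]
grip_width: 0.0124
```

```bash
python3 snap.py g
python3 - <<'E'
import cv2,numpy as np
from h import st; st()
a=cv2.imread('pics/top_g.png')[120:260,170:310];b=cv2.imread('pics/scene_g.png')[130:310,240:420]
cv2.imwrite('pics/ab_g.png',np.hstack([cv2.resize(x,(400,400),interpolation=cv2.INTER_CUBIC) for x in (a,b)]))
E
```

```text
t 11.85 tcp [0.6067 0.0701 0.1342] xax [-0.    -0.001 -1.   ] jawyaw 0.2094 F [-0.1 -0.7 -2.1] M [-0.01 -0.04 -0.02] w 0.0124 j [-0.64  0.5   0.57  1.81 -0.33  0.92  0.29]
t 11.95 tcp [0.6073 0.0705 0.1351] xax [ 0.002  0.    -1.   ] jawyaw 0.2099 F [-0.   0.3 -2.8] M [ 0.01 -0.03  0.  ] w 0.0127 j [-0.64  0.5   0.57  1.81 -0.33  0.92  0.29]
```

View pics/ab_g.png

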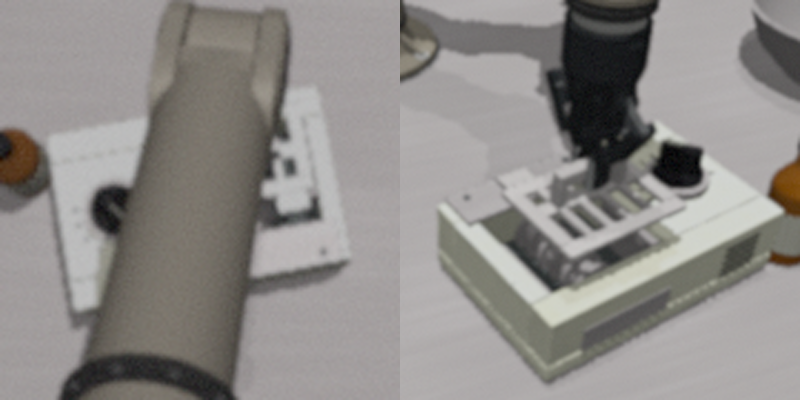

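```bash
cat > fg.py <<'E'
from fit import *
import sys
tag,z0=sys.argv[1],float(sys.argv[2]); p0=[float(v) for v in sys.argv[3:6]]
f=np.load(f'scene_{tag}.npz')
M=[seg((65,-70,6),(65,70,6)),seg((65,-70,0),(65,70,0)),seg((-45,-70,6),(65,-70,6)),seg((0,70,6),(65,70,6),20)]
g=fit([f],[M],p0,it=((3,4),(2,6)),z0=z0); print('G',g.round(4))
x0,y0=[int(v) for v in proj(f,[[g[0],g[1],z0]])[0]-[50,38]]
overlay(f,g,M,f'pics/fg_{tag}.png',(x0,y0,x0+100,y0+75),8,z0)
m=np.array([.5793,.1200,.2084]); c,s=np.cos(m[2]),np.sin(m[2])
w=m[:2]+np.array([s*.055,-c*.055]); d=g[:2]-w
print('guard in well (scene mill):',(c*d[0]+s*d[1]).round(4),(-s*d[0]+c*d[1]).round(4),'yaw',(g[2]-m[2]).round(4))
E
python3 fg.py g .141 .607 .0705 .21
```

```text
[ 65. -59.   6.] [65. 59.  6.] 40 med -1.11 sd 0.63
[ 65. -59.   0.] [65. 59.  0.] 40 med 0.77 sd 0.56
[-36. -70.   6.] [ 56. -70.   6.] 40 med -0.24 sd 0.28
[ 5. 70.  6.] [60. 70.  6.] 20 med 1.00 sd 0.59
G [0.6098 0.0686 0.1954]
guard in well (scene mill): 0.0192 -0.0016 yaw -0.013
```

View pics/fg_g.png

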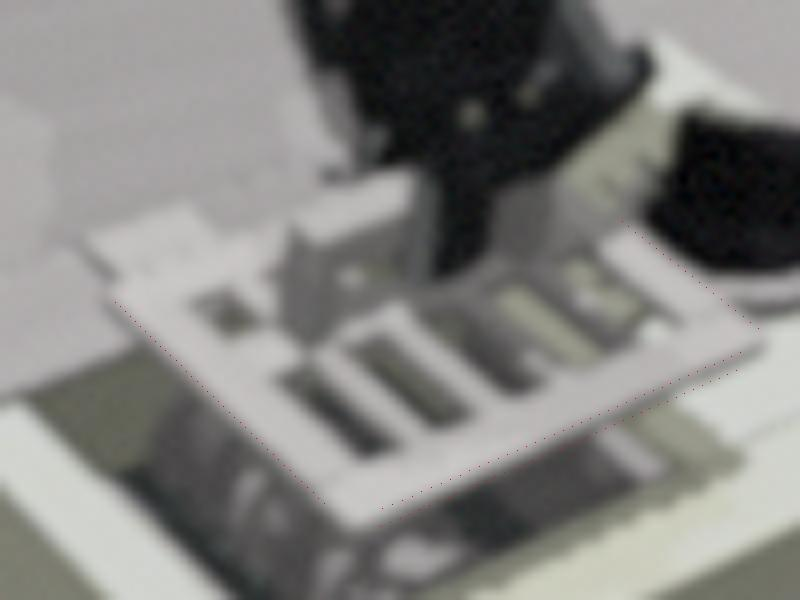

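```bash
sed -i 's/seg((65,-70,0),(65,70,0)),//; s/,seg((0,70,6),(65,70,6),20)/,seg((30,70,6),(65,70,6),20),seg((-65,28,6),(-65,62,6),15)[:0+0] if 0 else seg((-65,-62,6),(-65,-28,6),15)/' fg.py; for z in .137 .141 .145; do python3 fg.py g $z .609 .0695 .21; done
```

```text
[ 65. -59.   6.] [65. 59.  6.] 40 med -0.25 sd 0.76
[-36. -70.   6.] [ 56. -70.   6.] 40 med -0.22 sd 0.24
[33. 70.  6.] [62. 70.  6.] 20 med 1.32 sd 0.58
[-65. -59.   6.] [-65. -31.   6.] 15 med 0.51 sd 0.52
G [0.6079 0.0711 0.206 ]
guard in well (scene mill): 0.0179 0.0012 yaw -0.0024
[ 65. -59.   6.] [65. 59.  6.] 40 med -0.24 sd 0.71
[-36. -70.   6.] [ 56. -70.   6.] 40 med -0.24 sd 0.25
[33. 70.  6.] [62. 70.  6.] 20 med 1.14 sd 0.69
[-65. -59.   6.] [-65. -31.   6.] 15 med 0.26 sd 0.20
G [0.6122 0.0689 0.1986]
guard in well (scene mill): 0.0216 -0.0018 yaw -0.0098
[ 65. -59.   6.] [65. 59.  6.] 40 med 0.03 sd 0.68
[-36. -70.   6.] [ 56. -70.   6.] 40 med -0.20 sd 0.26
[33. 70.  6.] [62. 70.  6.] 20 med 1.01 sd 0.84
[-65. -59.   6.] [-65. -31.   6.] 15 med 0.05 sd 0.21
G [0.6164 0.0666 0.1999]
guard in well (scene mill): 0.0252 -0.0049 yaw -0.0085
```

View pics/fg_g.png

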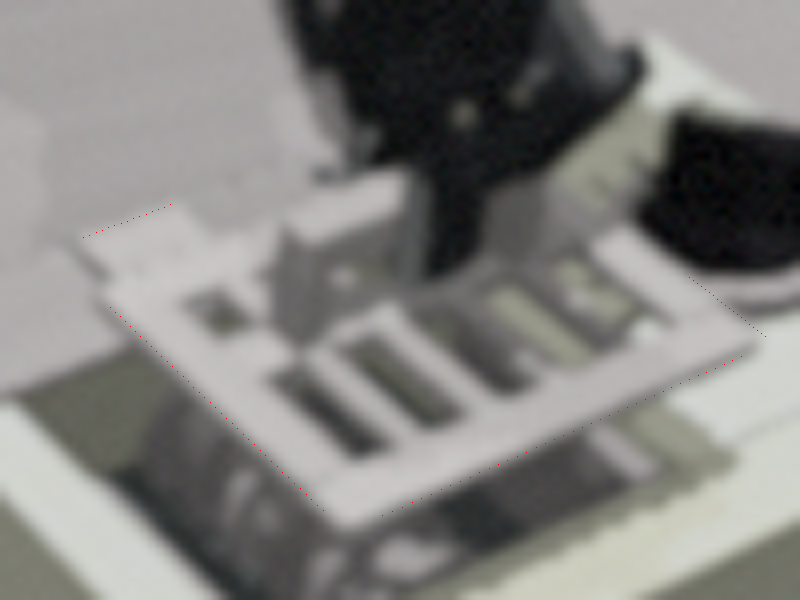

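play_rows(plan=[[-1,0,0,-0.01,0],[-1,0,0,-0.02,0],[-1,0,0,-0.03,0],[-1,0,0,-0.038,0],[-1,0,0,-0.038,0],[-1,0,0,-0.038,0]])

```text
clock: 12.55
tcp_pos: [0.6065, 0.071, 0.0959]
orientation: [-0.166, 1.565, 0.165]
contact_force: [1.0, 0.4, -3.4]
grip_width: 0.0131
```

```bash
python3 snap.py h;  python3 -c "
from h import st; st()"; python3 fg.py h .101 .607 .0705 .21
```

```text
t 12.55 tcp [0.6065 0.071  0.0959] xax [-0. -0. -1.] jawyaw 0.2109 F [ 1.   0.4 -3.4] M [-0.05  0.04 -0.03] w 0.0131 j [-0.62  0.55  0.54  1.84 -0.36  0.85  0.32]
t 12.65 tcp [0.607  0.0711 0.0965] xax [ 0.001  0.    -1.   ] jawyaw 0.2108 F [ 0.5  0.6 -3.6] M [ 0.   -0.06 -0.01] w 0.0131 j [-0.62  0.55  0.54  1.84 -0.36  0.85  0.31]
[ 65. -59.   6.] [65. 59.  6.] 40 med -0.00 sd 0.19
[-36. -70.   6.] [ 56. -70.   6.] 40 med -0.00 sd 0.24
[33. 70.  6.] [62. 70.  6.] 20 med 0.50 sd 0.60
[-65. -59.   6.] [-65. -31.   6.] 15 med -0.00 sd 0.52
G [0.6093 0.0693 0.2215]
guard in well (scene mill): 0.0189 -0.0008 yaw 0.0131
```

View pics/fg_h.png

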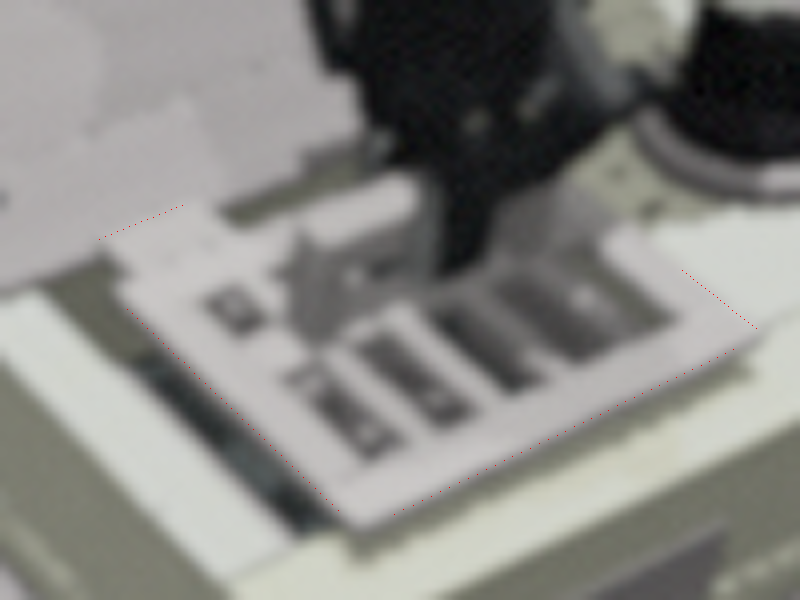

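play_rows(plan=[[-1,0,0,-0.004,0],[-1,0,0,-0.008,0],[-1,0,0,-0.01,0],[-1,0,0,-0.01,0],[-1,0,0,-0.01,0]])

```text
clock: 13.15
tcp_pos: [0.6065, 0.0711, 0.0861]
orientation: [-0.166, 1.565, 0.166]
contact_force: [-0.5, 0.4, -4.1]
grip_width: 0.0127
```

play_rows(plan=[[-1,0,0,-0.001,0],[-1,0,0,-0.002,0],[-1,0,0,-0.003,0],[-1,0,0,-0.003,0]])

```text
clock: 13.55
tcp_pos: [0.6064, 0.0711, 0.083]
orientation: [-0.166, 1.565, 0.166]
contact_force: [-0.7, 0.3, -4.0]
grip_width: 0.0127
```

```bash
python3 snap.py i;  python3 -c "
from h import st; st()"; python3 fg.py i .088 .607 .0705 .21
```

```text
t 13.55 tcp [0.6064 0.0711 0.083 ] xax [-0. -0. -1.] jawyaw 0.2110 F [-0.7  0.3 -4. ] M [-0.01 -0.03 -0.  ] w 0.0127 j [-0.61  0.57  0.53  1.85 -0.38  0.83  0.32]
t 13.65 tcp [0.6065 0.0711 0.0832] xax [-0.  0. -1.] jawyaw 0.2110 F [ 0.8 -0.1 -4. ] M [0.04 0.05 0.02] w 0.0122 j [-0.61  0.57  0.53  1.85 -0.38  0.83  0.32]
[ 65. -59.   6.] [65. 59.  6.] 40 med -0.27 sd 0.24
[-36. -70.   6.] [ 56. -70.   6.] 40 med -0.01 sd 0.46
[33. 70.  6.] [62. 70.  6.] 19 med 0.23 sd 0.80
[-65. -59.   6.] [-65. -31.   6.] 15 med 0.99 sd 0.28
G [0.613  0.0715 0.2011]
guard in well (scene mill): 0.0229 0.0006 yaw -0.0073
```

View pics/fg_i.png

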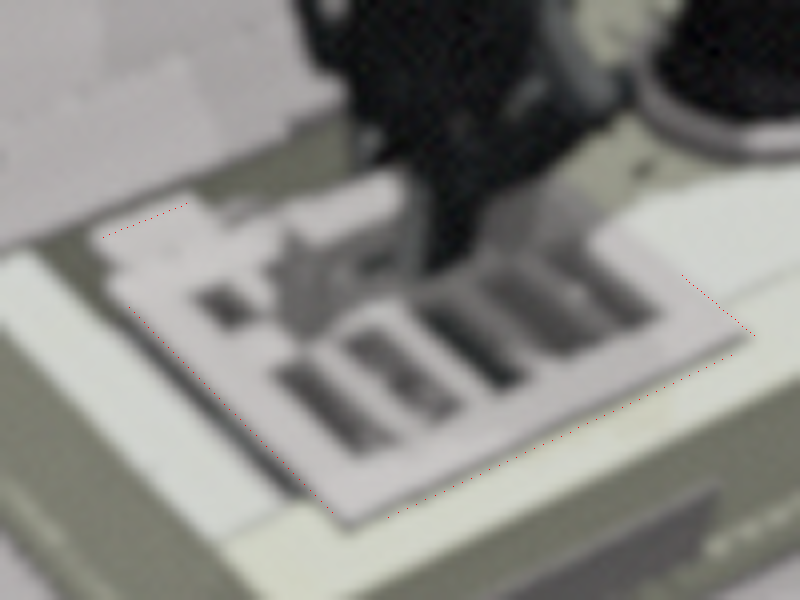

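play_rows(plan=[[-1,0,0,-0.001,0],[-1,0,0,-0.002,0],[-1,0,0,-0.002,0]])

```text
clock: 13.95
tcp_pos: [0.6067, 0.0711, 0.0822]
orientation: [-0.165, 1.564, 0.166]
contact_force: [-2.9, 0.8, 5.9]
grip_width: 0.0128
```

play_rows(plan=[[-1,0,0,-0.001,0],[-1,0,0,-0.0015,0],[-1,0,0,-0.0015,0]])

```text
clock: 14.25
tcp_pos: [0.6067, 0.0711, 0.0821]
orientation: [-0.164, 1.564, 0.167]
contact_force: [-8.9, -0.3, 18.8]
grip_width: 0.0128
```

play_rows(plan=[[-1,0,0,0.002,0],[-1,0,0,0.0025,0],[-1,0,0,0.0025,0]])

```text
clock: 14.55
tcp_pos: [0.6067, 0.0712, 0.0823]
orientation: [-0.166, 1.564, 0.166]
contact_force: [-1.3, 0.4, 1.5]
grip_width: 0.0125
```

```bash
python3 snap.py j;  python3 -c "
from h import st; st()"; for z in .088 ; do python3 fg.py j $z .607 .0705 .21; done
python3 - <<'E'
from fit import *
f=np.load('scene_j.npz');t=np.load('top_j.npz')
p=[.5793,.1200,.2084]
W=[seg((67,-127.5,88),(67,17.5,88)),seg((-53,17.5,88),(67,17.5,88)),seg((-53,-127.5,88),(67,-127.5,88)),seg((-53,-127.5,94),(-53,17.5,94))]
x0,y0=255,185
overlay(f,p,W,'pics/j1.png',(x0,y0,x0+130,y0+97),6)
cv2.imwrite('pics/j2.png',cv2.resize(t['pixels'][140:230,190:310],None,fx=6,fy=6,interpolation=cv2.INTER_CUBIC))
E
```

```text
t 14.55 tcp [0.6067 0.0712 0.0823] xax [ 0.  0. -1.] jawyaw 0.2111 F [-1.3  0.4  1.5] M [0.03 0.24 0.01] w 0.0125 j [-0.61  0.57  0.53  1.85 -0.38  0.83  0.33]
t 14.65 tcp [0.6067 0.0712 0.0823] xax [ 0.  0. -1.] jawyaw 0.2110 F [-0.8  0.3  1.5] M [0.1  0.22 0.  ] w 0.0127 j [-0.61  0.57  0.53  1.85 -0.38  0.83  0.33]
[ 65. -59.   6.] [65. 59.  6.] 40 med 0.00 sd 0.12
[-36. -70.   6.] [ 56. -70.   6.] 40 med -0.00 sd 0.45
[33. 70.  6.] [62. 70.  6.] 16 med -1.38 sd 1.31
[-65. -59.   6.] [-65. -31.   6.] 15 med 1.26 sd 0.83
G [0.6155 0.0637 0.2131]
guard in well (scene mill): 0.0237 -0.0076 yaw 0.0047
```

View pics/j1.png

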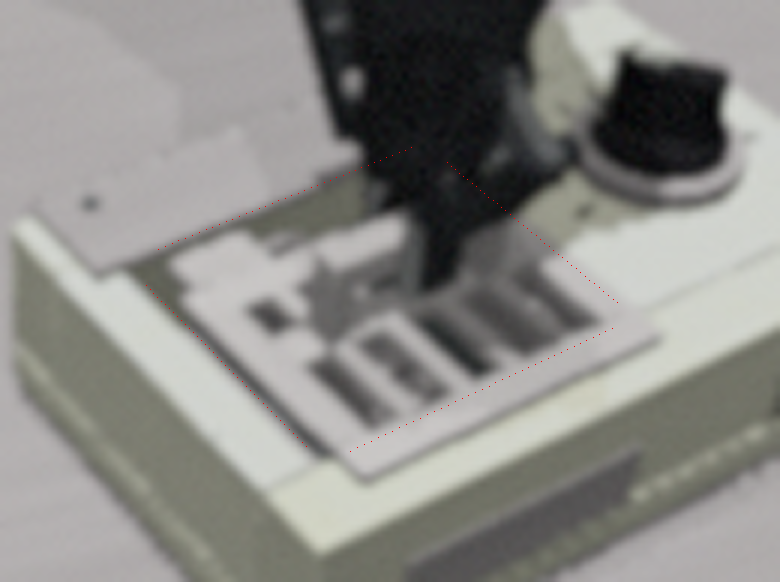

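View pics/j2.png

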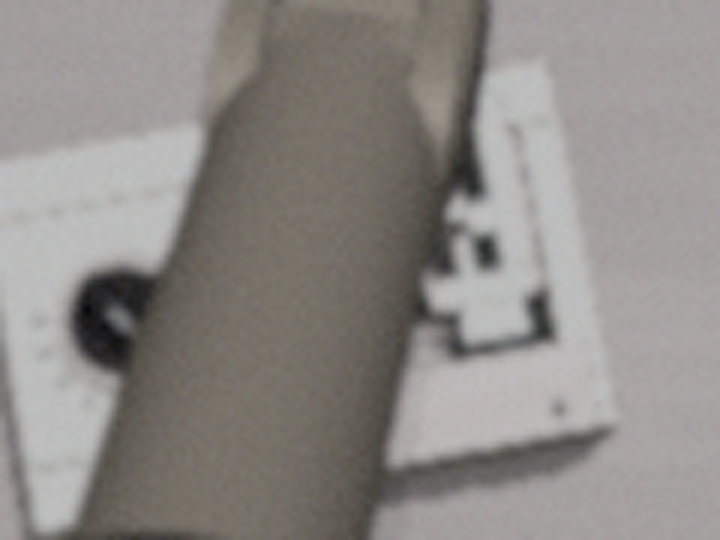

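play_rows(plan=[[-0.9,0,0,0,0],[-0.8,0,0,0,0],[-0.5,0,0,0,0],[-0.3,0,0,0,0],[-0.3,0,0,0,0],[-0.3,0,0,0,0],[-0.3,0,0,0,0]])

```text
clock: 15.35
tcp_pos: [0.6066, 0.0711, 0.0822]
orientation: [-0.166, 1.564, 0.166]
contact_force: [-0.6, -0.2, -0.4]
grip_width: 0.0299
```

```bash
cat > v.py <<'E'
from fit import *
import sys
t=sys.argv[1]
f=np.load(f'scene_{t}.npz');g=np.load(f'top_{t}.npz')
a=cv2.resize(f['pixels'][185:282,255:385],(780,582),interpolation=cv2.INTER_CUBIC); cv2.imwrite(f'pics/vs_{t}.png',a)
cv2.imwrite(f'pics/vt_{t}.png',cv2.resize(g['pixels'][140:230,190:310],(720,540),interpolation=cv2.INTER_CUBIC))
E
python3 snap.py k; python3 v.py k
```

```text
t 15.35 tcp [0.6066 0.0711 0.0822] xax [ 0. -0. -1.] jawyaw 0.2110 F [-0.6 -0.2 -0.4] M [0.02 0.   0.01] w 0.0299 j [-0.61  0.57  0.53  1.85 -0.38  0.83  0.33]
```

View pics/vs_k.png

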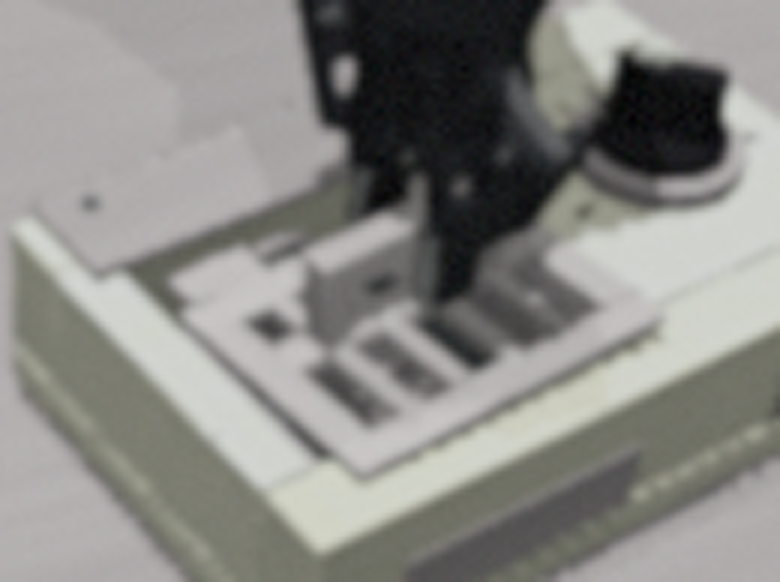

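View pics/vt_k.png

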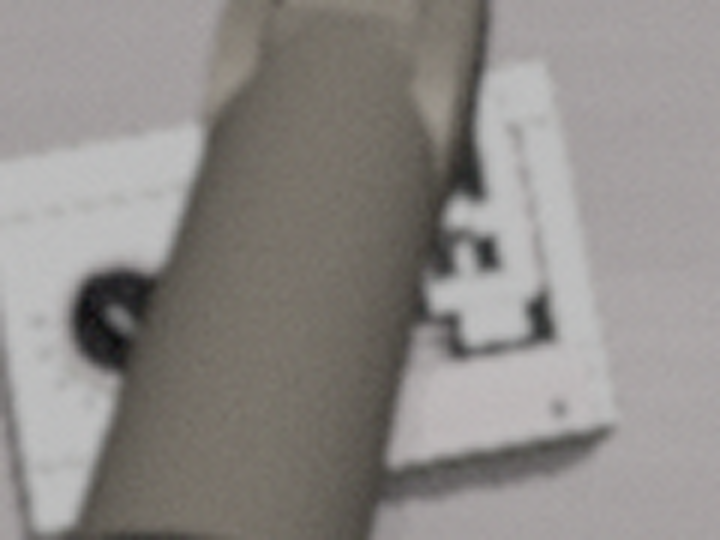

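play_rows(plan=[[-0.3,-0.003,-0.0006,0,0],[-0.3,-0.006,-0.0013,0,0],[-0.3,-0.009,-0.0019,0,0],[-0.3,-0.012,-0.0025,0,0],[-0.3,-0.015,-0.0032,0,0],[-0.3,-0.018,-0.0038,0,0],[-0.3,-0.018,-0.0038,0,0]])

```text
clock: 16.15
tcp_pos: [0.5884, 0.0672, 0.0823]
orientation: [-0.165, 1.564, 0.165]
contact_force: [1.2, -0.6, -0.7]
grip_width: 0.0296
```

```bash
python3 snap.py l; python3 v.py l
```

```text
t 16.15 tcp [0.5884 0.0672 0.0823] xax [ 0.  0. -1.] jawyaw 0.2107 F [ 1.2 -0.6 -0.7] M [-0.05 -0.21 -0.02] w 0.0296 j [-0.62  0.54  0.53  1.89 -0.37  0.81  0.33]
```

View pics/vs_l.png

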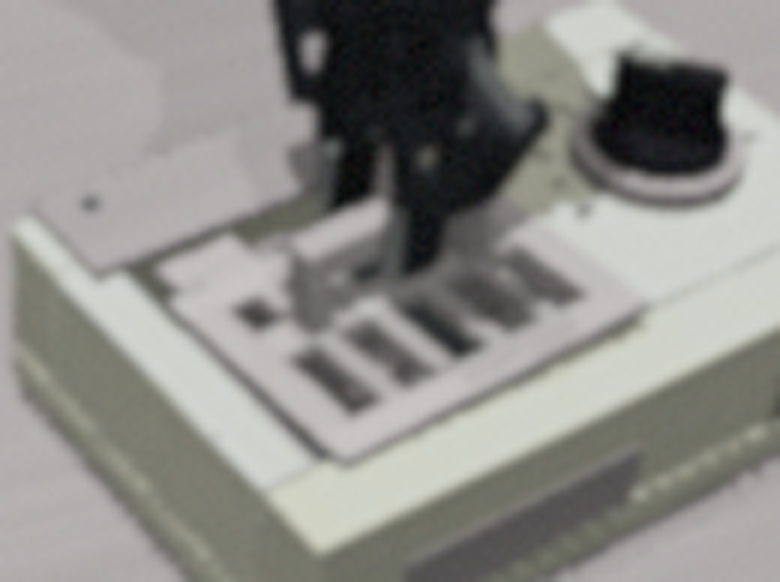

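play_rows(plan=[[-0.3,-0.002,-0.0004,0,0],[-0.3,-0.004,-0.0008,0,0],[-0.3,-0.006,-0.0013,0,0],[-0.3,-0.006,-0.0013,0,0],[-0.3,-0.006,-0.0013,0,0]])

```text
clock: 16.75
tcp_pos: [0.5855, 0.065, 0.0835]
orientation: [-0.166, 1.559, 0.164]
contact_force: [6.7, -2.6, 1.8]
grip_width: 0.0298
```

```bash
python3 snap.py m; python3 v.py m
```

```text
t 16.75 tcp [0.5855 0.065  0.0835] xax [ 0.006 -0.001 -1.   ] jawyaw 0.2099 F [ 6.7 -2.6  1.8] M [-0.48 -1.33 -0.09] w 0.0298 j [-0.62  0.53  0.54  1.91 -0.37  0.8   0.33]
```

View pics/vs_m.png

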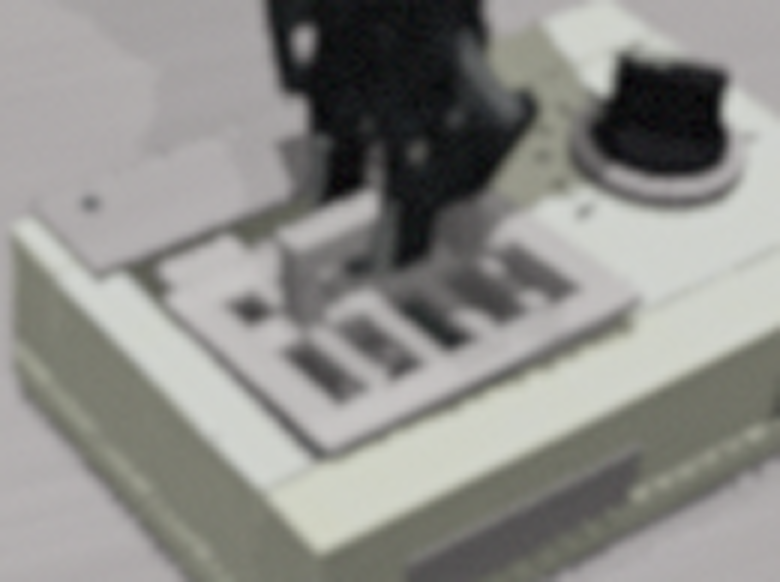

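```bash
cat > pl.py <<'E'
from fit import *
import sys
t=sys.argv[1]; z0=float(sys.argv[2]) if len(sys.argv)>2 else .09
f=np.load(f'scene_{t}.npz'); C=f['C']
m=np.array([.5793,.1200,.2084]); c,s=np.cos(m[2]),np.sin(m[2])
w=m[:2]+np.array([s*.055,-c*.055])
d=C[...,:2]-w; X=c*d[...,0]+s*d[...,1]; Y=-s*d[...,0]+c*d[...,1]; Z=C[...,2]
# rim reference
for nm,q in (('far rim',(X>85)&(X<97)&(abs(Y)<60)),('right rim',(Y<-78)&(Y>-95)&(abs(X)<50)),('deck',(Y>85)&(Y<110)&(X<60)&(X>20))):
    k=q&(abs(Z-.088)<.012); print(nm,np.median(Z[k]).round(4),k.sum())
def med(q,lo=.074,hi=.112):
    k=q&(Z>lo)&(Z<hi); return (np.median(Z[k]).round(4),int(k.sum()))
for nm,q in (('far strip L',(X>47)&(X<62)&(Y<-20)&(Y>-60)),('far strip R',(X>47)&(X<62)&(Y>20)&(Y<60)),('left strip far',(Y>-66)&(Y<-55)&(X>15)&(X<45)),('left strip near',(Y>-66)&(Y<-55)&(X<-5)&(X>-40)),
   ('tab R',(X<-42)&(X>-58)&(Y<-30)&(Y>-60)),('tab L',(X<-42)&(X>-58)&(Y>30)&(Y<60)),('right strip far',(Y<66)&(Y>55)&(X>15)&(X<45))):
    print(nm,med(q))
E
python3 pl.py j; echo; python3 pl.py k;echo; python3 pl.py m
```

```text
far rim nan 0
right rim nan 0
deck nan 0
far strip L (np.float64(nan), 0)
far strip R (np.float64(nan), 0)
left strip far (np.float64(nan), 0)
left strip near (np.float64(nan), 0)
tab R (np.float64(nan), 0)
tab L (np.float64(nan), 0)
right strip far (np.float64(nan), 0)

far rim nan 0
right rim nan 0
deck nan 0
far strip L (np.float64(nan), 0)
far strip R (np.float64(nan), 0)
left strip far (np.float64(nan), 0)
left strip near (np.float64(nan), 0)
tab R (np.float64(nan), 0)
tab L (np.float64(nan), 0)
right strip far (np.float64(nan), 0)

far rim nan 0
right rim nan 0
deck nan 0
far strip L (np.float64(nan), 0)
far strip R (np.float64(nan), 0)
left strip far (np.float64(nan), 0)
left strip near (np.float64(nan), 0)
tab R (np.float64(nan), 0)
tab L (np.float64(nan), 0)
right strip far (np.float64(nan), 0)
  return _methods._mean(a, axis=axis, dtype=dtype,
  ret = ret.dtype.type(ret / rcount)
  return _methods._mean(a, axis=axis, dtype=dtype,
  ret = ret.dtype.type(ret / rcount)
  return _methods._mean(a, axis=axis, dtype=dtype,
  ret = ret.dtype.type(ret / rcount)
```

View pics/vt_m.png

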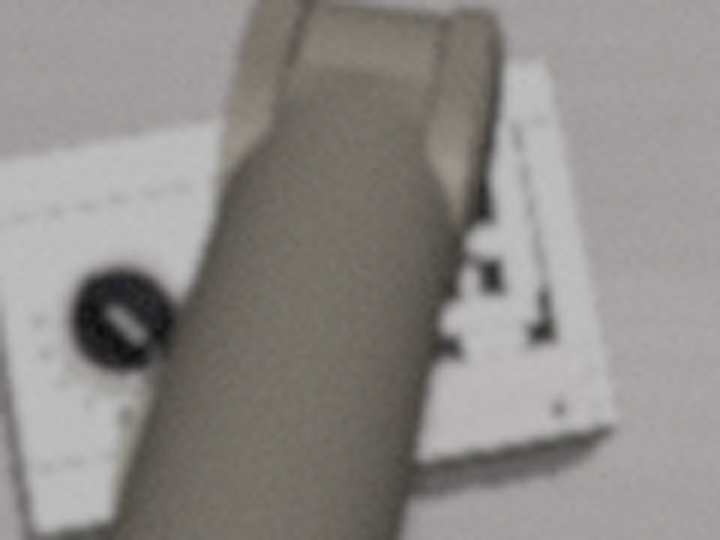

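```bash
sed -i 's/^# rim reference/X=X*1e3;Y=Y*1e3/' pl.py; for t in j k m; do python3 -W ignore pl.py $t|tr '\n' ';'; echo; done; grep -c . pl.py
```

```text
far rim 0.0874 251;right rim 0.0879 248;deck 0.0879 116;far strip L (np.float64(0.0931), 48);far strip R (np.float64(0.093), 43);left strip far (np.float64(0.0937), 52);left strip near (np.float64(0.0937), 45);tab R (np.float64(0.0931), 41);tab L (np.float64(0.092), 9);right strip far (np.float64(0.0927), 66);
far rim 0.0875 246;right rim 0.0877 244;deck 0.0877 116;far strip L (np.float64(0.0935), 43);far strip R (np.float64(0.0984), 46);left strip far (np.float64(0.0905), 55);left strip near (np.float64(0.0861), 42);tab R (np.float64(0.0907), 41);tab L (np.float64(0.0927), 3);right strip far (np.float64(0.0952), 78);
far rim 0.0874 243;right rim 0.0876 250;deck 0.0878 117;far strip L (np.float64(0.0979), 58);far strip R (np.float64(0.1035), 56);left strip far (np.float64(0.0929), 45);left strip near (np.float64(0.0862), 46);tab R (np.float64(0.084), 79);tab L (np.float64(0.0896), 13);right strip far (np.float64(0.1002), 59);
15
```

```bash
cat > ye.py <<'E'
import sys; t=sys.argv[1]
sys.argv=['pl.py',t]
import io,contextlib,warnings; warnings.simplefilter('ignore')
with contextlib.redirect_stdout(io.StringIO()): exec(open('pl.py').read())
def edge(q,V,thr,rng,up):
    k=q&(V>rng[0])&(V<rng[1]); hi=(Z[k]>thr)
    # step location minimising misclassification
    v=V[k]; cs=np.arange(rng[0],rng[1],.25)
    e=[np.sum((v>c)!=hi) if up else np.sum((v<c)!=hi) for c in cs]; e=np.array(e)
    return cs[e==e.min()].mean().round(2),int(e.min()),len(v)
print('guard -y edge',edge((X>70)&(X<80),Y,.0908,(-85,-55),True),'guard +y edge',edge((X>70)&(X<80),Y,.0908,(55,85),False))
print('mill -y',edge((abs(X)<90),Y,.06,(-115,-90),True),'mill +y',edge((X>-90)&(X<0),Y,.06,(195,225),False),'mill far x',edge((abs(Y-50)<120),X,.06,(85,115),False))
print('guard far x',edge((abs(Y)<55),X,.0908,(70,97),False))
print('well wall -y',edge((X>-10)&(X<60),Y,.084,(-90,-64),False))
E
python3 ye.py j; sed 's/_j/_j/' /dev/null; cp scene0.npz scene_0.npz; python3 ye.py 0
```

```text
guard -y edge (np.float64(-67.38), 4, 61) guard +y edge (np.float64(72.88), 0, 34)
mill -y (np.float64(-94.75), 612, 2003) mill +y (np.float64(219.25), 0, 71) mill far x (np.float64(97.25), 868, 3032)
guard far x (np.float64(83.5), 56, 961)
well wall -y (np.float64(-64.25), 23, 263)
guard -y edge (np.float64(-55.88), 0, 47) guard +y edge (np.float64(55.12), 1, 41)
mill -y (np.float64(-93.0), 606, 2001) mill +y (np.float64(218.25), 0, 69) mill far x (np.float64(97.75), 872, 3031)
guard far x (np.float64(70.0), 0, 600)
well wall -y (np.float64(-71.75), 0, 186)
```

play_rows(plan=[[-0.3,0.004,0.001,0,0],[-0.3,0.01,0.0022,0,0],[-0.3,0.016,0.0034,0,0],[-0.3,0.02,0.0042,0,0],[-0.3,0.024,0.005,0,0],[-0.3,0.024,0.005,0,0],[-1,0.024,0.005,0.001,0],[-1,0.024,0.005,0.001,0],[-1,0.024,0.005,0.001,0],[-1,0.024,0.005,0.001,0]], force=50)

```text
clock: 17.85
tcp_pos: [0.6068, 0.0709, 0.083]
orientation: [-0.166, 1.564, 0.165]
contact_force: [-0.2, 0.4, -2.6]
grip_width: 0.0127
```

play_rows(plan=[[-1,0,0,0.004,0],[-1,0,0,0.008,0],[-1,0,0,0.01,0],[-1,0.0006,-0.003,0.01,0],[-1,0.0006,-0.003,0.01,0],[-1,0.0006,-0.003,0.01,0]])

```text
clock: 18.45
tcp_pos: [0.607, 0.0678, 0.0931]
orientation: [-0.165, 1.565, 0.165]
contact_force: [0.2, 0.9, -4.4]
grip_width: 0.0129
```

```bash
python3 snap.py n; python3 v.py n; python3 ye.py n; python3 -W ignore pl.py n|tr '\n' ';'
```

```text
t 18.45 tcp [0.607  0.0678 0.0931] xax [-0. -0. -1.] jawyaw 0.2107 F [ 0.2  0.9 -4.4] M [-0.02  0.01 -0.  ] w 0.0129 j [-0.61  0.55  0.54  1.84 -0.37  0.85  0.32]
guard -y edge (np.float64(-75.12), 22, 77) guard +y edge (np.float64(62.0), 7, 34)
mill -y (np.float64(-92.88), 611, 2006) mill +y (np.float64(219.88), 0, 71) mill far x (np.float64(96.5), 891, 3007)
guard far x (np.float64(83.25), 153, 1071)
well wall -y (np.float64(-64.25), 25, 339)
far rim 0.0874 238;right rim 0.0877 251;deck 0.0878 120;far strip L (np.float64(0.103), 38);far strip R (np.float64(0.1029), 61);left strip far (np.float64(0.1037), 45);left strip near (np.float64(0.1039), 53);tab R (np.float64(0.1031), 22);tab L (np.float64(0.0936), 3);right strip far (np.float64(0.1025), 69);
```

View pics/vs_n.png

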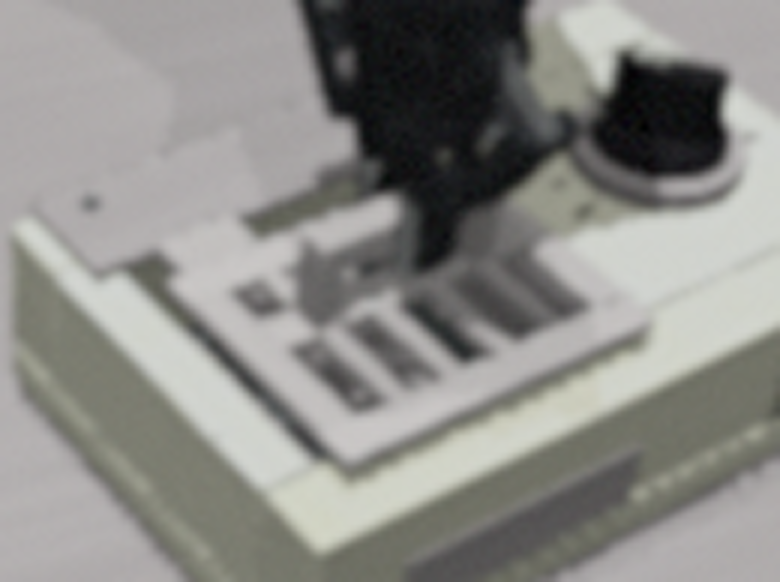

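play_rows(plan=[[-1,0,0,-0.005,0],[-1,0,0,-0.009,0],[-1,0,0,-0.0105,0],[-1,0,0,-0.0105,0]])

```text
clock: 18.95
tcp_pos: [0.6068, 0.0681, 0.0828]
orientation: [-0.165, 1.565, 0.166]
contact_force: [-3.1, 0.4, 1.3]
grip_width: 0.0129
```

```bash
python3 snap.py o; python3 v.py o; python3 ye.py o; python3 -W ignore pl.py o|tr '\n' ';'
```

```text
t 18.95 tcp [0.6068 0.0681 0.0828] xax [-0.001  0.    -1.   ] jawyaw 0.2109 F [-3.1  0.4  1.3] M [ 0.08  0.47 -0.03] w 0.0129 j [-0.6   0.57  0.53  1.85 -0.38  0.83  0.33]
guard -y edge (np.float64(-73.0), 3, 54) guard +y edge (np.float64(67.25), 0, 33)
mill -y (np.float64(-94.0), 609, 1997) mill +y (np.float64(218.88), 0, 69) mill far x (np.float64(97.25), 878, 3012)
guard far x (np.float64(82.5), 49, 961)
well wall -y (np.float64(-64.25), 6, 310)
far rim 0.0873 241;right rim 0.0877 248;deck 0.0878 118;far strip L (np.float64(0.0928), 41);far strip R (np.float64(0.0929), 56);left strip far (np.float64(0.0933), 41);left strip near (np.float64(0.0934), 53);tab R (np.float64(0.0931), 45);tab L (np.float64(0.0935), 5);right strip far (np.float64(0.0935), 39);
```

play_rows(plan=[[-0.9,0,0,0,0],[-0.8,0,0,0,0],[-0.5,0,0,0,0],[-0.3,0,0,0,0],[-0.3,0,0,0,0],[-0.3,0,0,0,0],[-0.3,0,0,0,0]])

```text
clock: 19.75
tcp_pos: [0.6074, 0.068, 0.0827]
orientation: [-0.166, 1.564, 0.166]
contact_force: [0.5, 0.3, -0.2]
grip_width: 0.0301
```

```bash
python3 snap.py p; python3 v.py p; python3 ye.py p|head -1; python3 -W ignore pl.py p|tr '\n' ';'
```

```text
t 19.75 tcp [0.6074 0.068  0.0827] xax [ 0. -0. -1.] jawyaw 0.2110 F [ 0.5  0.3 -0.2] M [0.02 0.04 0.  ] w 0.0301 j [-0.6   0.57  0.53  1.85 -0.38  0.83  0.33]
guard -y edge (np.float64(-73.7), 3, 52) guard +y edge (np.float64(67.75), 0, 30)
far rim 0.0874 253;right rim 0.088 248;deck 0.0877 115;far strip L (np.float64(0.0922), 32);far strip R (np.float64(0.0922), 56);left strip far (np.float64(0.09), 37);left strip near (np.float64(0.0855), 49);tab R (np.float64(0.0916), 39);tab L (np.float64(0.0893), 5);right strip far (np.float64(0.0901), 34);
```

View pics/vs_p.png

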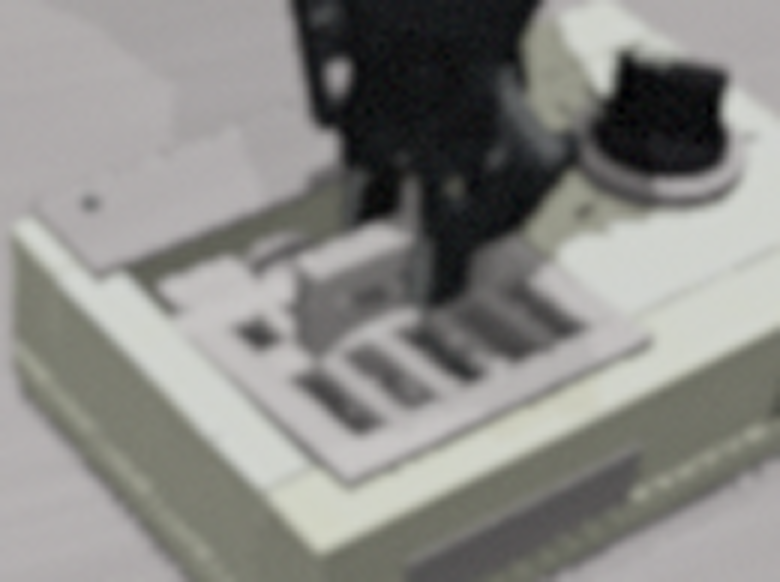

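play_rows(plan=[[-0.3,-0.004,-0.0009,0,0],[-0.3,-0.008,-0.0017,0,0],[-0.3,-0.011,-0.0023,0,0],[-0.3,-0.014,-0.003,0,0],[-0.3,-0.017,-0.0036,0,0],[-0.3,-0.019,-0.004,0,0],[-0.3,-0.021,-0.0045,0,0],[-0.3,-0.021,-0.0045,0,0]])

```text
clock: 20.65
tcp_pos: [0.5858, 0.0635, 0.0827]
orientation: [-0.166, 1.565, 0.166]
contact_force: [0.8, -0.7, -0.1]
grip_width: 0.0296
```

```bash
python3 snap.py q; python3 v.py q; python3 -W ignore pl.py q|tr '\n' ';'
```

```text
t 20.65 tcp [0.5858 0.0635 0.0827] xax [-0.  0. -1.] jawyaw 0.2110 F [ 0.8 -0.7 -0.1] M [-0.04 -0.01 -0.02] w 0.0296 j [-0.61  0.54  0.53  1.9  -0.37  0.8   0.33]
far rim 0.0874 241;right rim 0.0879 248;deck 0.0875 116;far strip L (np.float64(0.0926), 53);far strip R (np.float64(0.0927), 63);left strip far (np.float64(0.0902), 29);left strip near (np.float64(0.0858), 43);tab R (np.float64(0.0842), 73);tab L (np.float64(0.0829), 11);right strip far (np.float64(0.0903), 31);
```

View pics/vs_q.png

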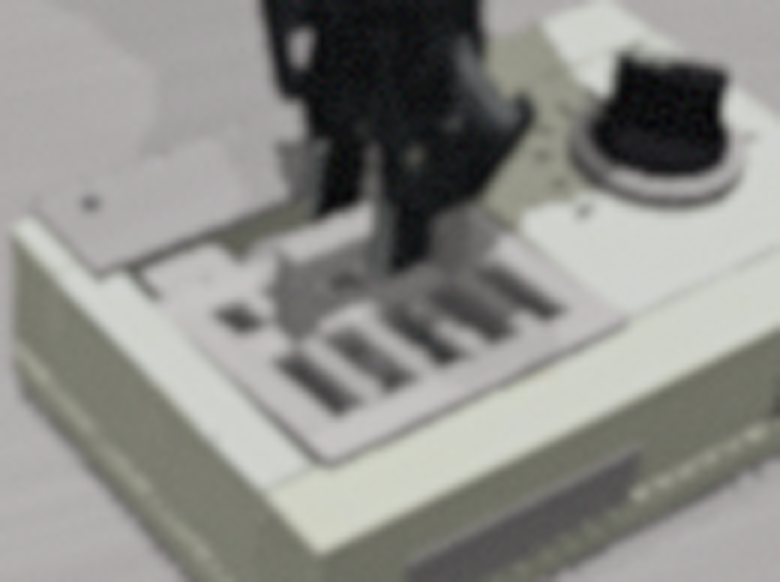

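Sliding freely now, with no roll; the tabs are entering under the lip. I keep pushing.

play_rows(plan=[[-0.3,-0.002,-0.0004,0,0],[-0.3,-0.004,-0.0009,0,0],[-0.3,-0.005,-0.0011,0,0],[-0.3,-0.006,-0.0013,0,0],[-0.3,-0.006,-0.0013,0,0]])

```text
clock: 21.25
tcp_pos: [0.58, 0.0622, 0.0827]
orientation: [-0.166, 1.565, 0.166]
contact_force: [0.4, 0.7, -0.3]
grip_width: 0.0297
```

```bash
python3 snap.py s; python3 v.py s; python3 -W ignore pl.py s|tr '\n' ';'
```

```text
t 21.25 tcp [0.58   0.0622 0.0827] xax [-0.  0. -1.] jawyaw 0.2109 F [ 0.4  0.7 -0.3] M [ 0.07 -0.14  0.03] w 0.0297 j [-0.62  0.53  0.54  1.91 -0.37  0.8   0.33]
far rim 0.0874 243;right rim 0.0878 255;deck 0.0878 117;far strip L (np.float64(0.0928), 71);far strip R (np.float64(0.0927), 71);left strip far (np.float64(0.0903), 31);left strip near (np.float64(0.0856), 39);tab R (np.float64(0.0839), 77);tab L (np.float64(0.0872), 10);right strip far (np.float64(0.0908), 35);
```

View pics/vs_s.png

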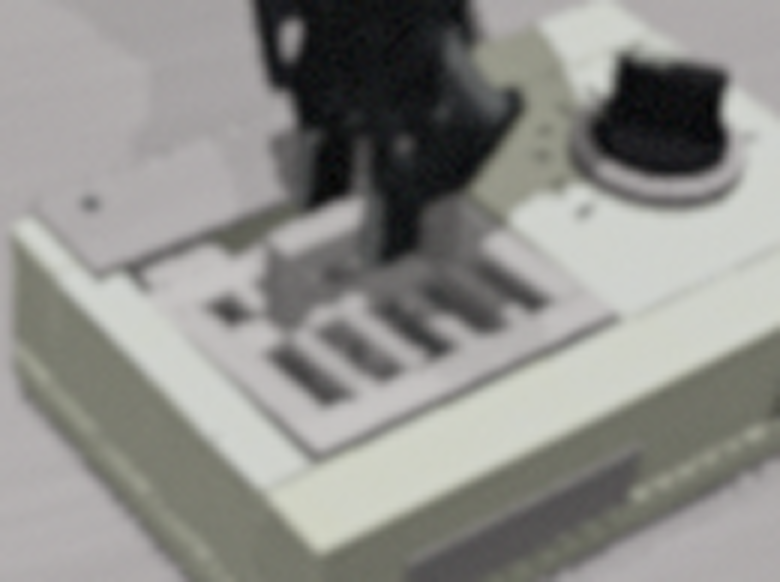

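play_rows(plan=[[-0.3,-0.001,-0.0002,0,0],[-0.3,-0.002,-0.0004,0,0],[-0.3,-0.003,-0.0006,0,0],[-0.3,-0.003,-0.0006,0,0]])

```text
clock: 21.75
tcp_pos: [0.5778, 0.0618, 0.083]
orientation: [-0.166, 1.563, 0.166]
contact_force: [3.0, 0.4, -0.1]
grip_width: 0.0297
```

```bash
python3 snap.py u; python3 v.py u; python3 -W ignore pl.py u|tr '\n' ';'
```

```text
t 21.75 tcp [0.5778 0.0618 0.083 ] xax [ 0.002  0.    -1.   ] jawyaw 0.2111 F [ 3.   0.4 -0.1] M [ 0.18 -0.64  0.02] w 0.0297 j [-0.62  0.52  0.54  1.92 -0.37  0.79  0.33]
far rim 0.0874 239;right rim 0.0877 244;deck 0.0878 117;far strip L (np.float64(0.0867), 100);far strip R (np.float64(0.0865), 92);left strip far (np.float64(0.0864), 31);left strip near (np.float64(0.0856), 43);tab R (np.float64(0.0859), 86);tab L (np.float64(0.0904), 10);right strip far (np.float64(0.0869), 37);
```

View pics/vs_u.png

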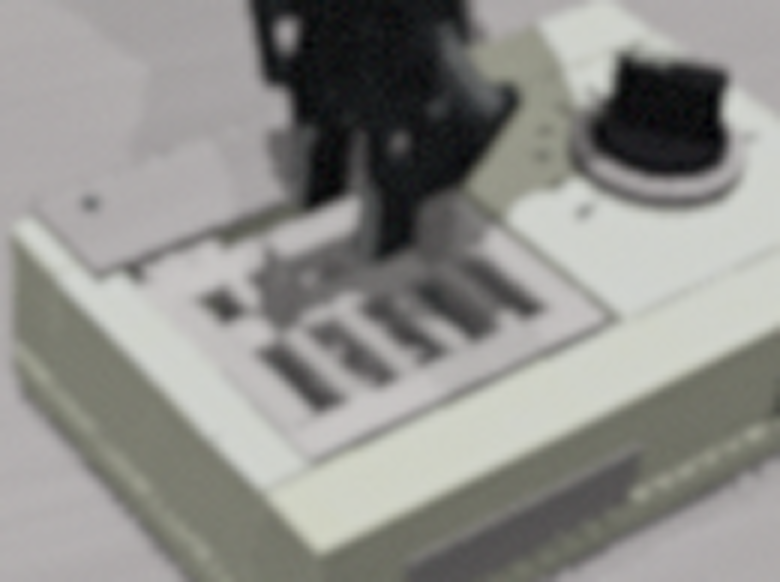

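play_rows(plan=[[-0.3,0.004,0.0009,0,0],[-0.3,0.009,0.002,0,0],[-0.1,0.009,0.002,0,0],[0,0.009,0.002,0.01,0],[0,0.009,0.002,0.04,0],[0,0.009,0.002,0.08,0],[0,0.009,0.002,0.12,0],[0,-0.04,0.002,0.15,0],[0,-0.09,0.002,0.16,0],[0,-0.09,0.002,0.16,0]])

```text
clock: 22.85
tcp_pos: [0.4832, 0.0628, 0.244]
orientation: [-0.163, 1.566, 0.168]
contact_force: [0.7, 0.1, -0.6]
grip_width: 0.043
```

```bash
python3 snap.py w; python3 v.py w; python3 -W ignore pl.py w|tr '\n' ';'
python3 - <<'E'
from fit import *
f=np.load('top_w.npz'); cv2.imwrite('pics/wt.png',cv2.resize(f['pixels'][140:240,175:305],(780,600),interpolation=cv2.INTER_CUBIC))
f=np.load('scene_w.npz'); cv2.imwrite('pics/ws.png',cv2.resize(f['pixels'][175:285,250:400],(750,550),interpolation=cv2.INTER_CUBIC))
E
```

```text
t 22.85 tcp [0.4832 0.0628 0.244 ] xax [-0.001  0.003 -1.   ] jawyaw 0.2105 F [ 0.7  0.1 -0.6] M [ 0.   -0.03 -0.03] w 0.0430 j [-0.85  0.13  0.66  1.98 -0.1   1.06  0.07]
far rim 0.0875 245;right rim 0.0878 245;deck 0.0878 117;far strip L (np.float64(0.0855), 96);far strip R (np.float64(0.0856), 93);left strip far (np.float64(0.0855), 33);left strip near (np.float64(0.0861), 40);tab R (np.float64(0.0861), 82);tab L (np.float64(0.0867), 63);right strip far (np.float64(0.0855), 35);
```

View pics/ws.png

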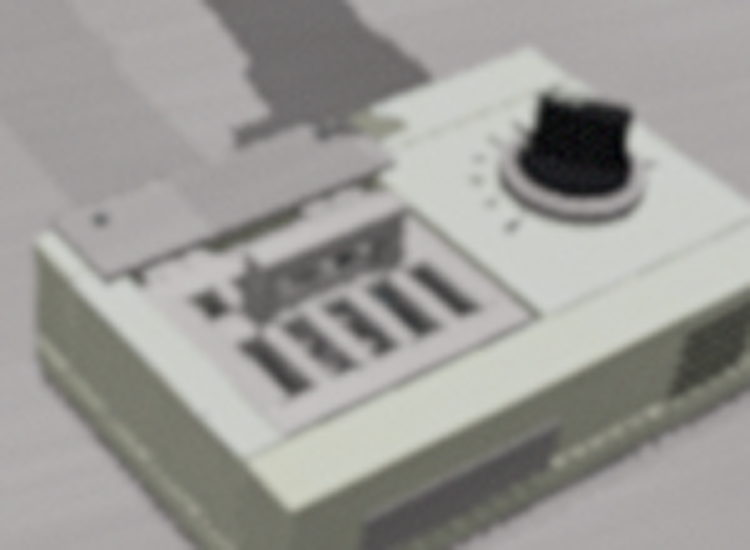

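View pics/wt.png

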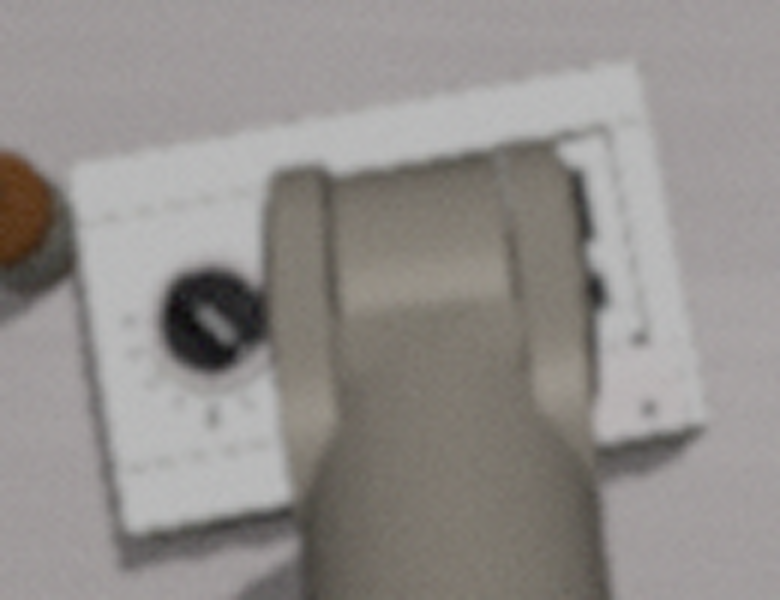

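Run:
```python
from fit import *
for n in('top_w','scene_w','top0','scene0'):
    f=np.load(n+'.npz'); C=f['C']; near=(np.hypot(C[...,0]-.5565,C[...,1]-.2127)<.04)
    k=near&(C[...,2]>.125)&(C[...,2]<.15)&(f['pixels'].max(2)<255)
    P=C[k]; print(n,'grip top',len(P),np.median(P[:,2]).round(4))
    k2=k&(C[...,2]>.13); pts=C[k2][:,:2].astype(np.float32)
    if len(pts)>8:
        (c,wh,a)=cv2.minAreaRect(pts*1000); print(' rect',np.round(c,1),np.round(wh,1),round(a,1),'mean',pts.mean(0).round(4))
        u,s,vt=np.linalg.svd(pts-pts.mean(0)); print(' axis yaw',np.arctan2(vt[0,1],vt[0,0]).round(3), s.round(3))
    b=(np.hypot(C[...,0]-.61,C[...,1]-.31)<.06)&(C[...,2]>.13)&(C[...,2]<.17); print(' bottle cap',C[b].mean(0).round(4),b.sum())
f=np.load('scene0.npz'); st()
cv2.imwrite('pics/dial.png',np.hstack([cv2.resize(f['pixels'][180:230,335:385],(400,400),interpolation=cv2.INTER_CUBIC),cv2.resize(np.load('top0.npz')['pixels'][172:212,190:230],(400,400),interpolation=cv2.INTER_CUBIC)]))
```

```text
top_w grip top 65 0.1363
 rect [554.4 211.3] [46.1 10.7] 46.7 mean [0.5536 0.2106]
 axis yaw -2.323 [0.11  0.029]
 bottle cap [0.6132 0.3309 0.1533] 90
scene_w grip top 132 0.134
 rect [558.9 207.9] [46.8 16.5] 43.3 mean [0.5599 0.2073]
 axis yaw 0.805 [0.131 0.04 ]
 bottle cap [0.6228 0.3266 0.1473] 153
top0 grip top 65 0.1367
 rect [554.5 211.4] [46.4 10.8] 46.7 mean [0.5536 0.2106]
 axis yaw -2.321 [0.109 0.029]
 bottle cap [0.6135 0.331  0.153 ] 89
scene0 grip top 135 0.134
 rect [559.5 207.7] [45.7 15.6] 43.7 mean [0.5606 0.2072]
 axis yaw 0.819 [0.136 0.039]
 bottle cap [0.6229 0.3266 0.1468] 157
t 22.95 tcp [0.4861 0.0638 0.2437] xax [ 0.001  0.003 -1.   ] jawyaw 0.2117 F [ 1.1 -0.2  0. ] M [-0.02 -0.02 -0.01] w 0.0424 j [-0.85  0.14  0.66  1.98 -0.1   1.06  0.07]
```

View pics/dial.png

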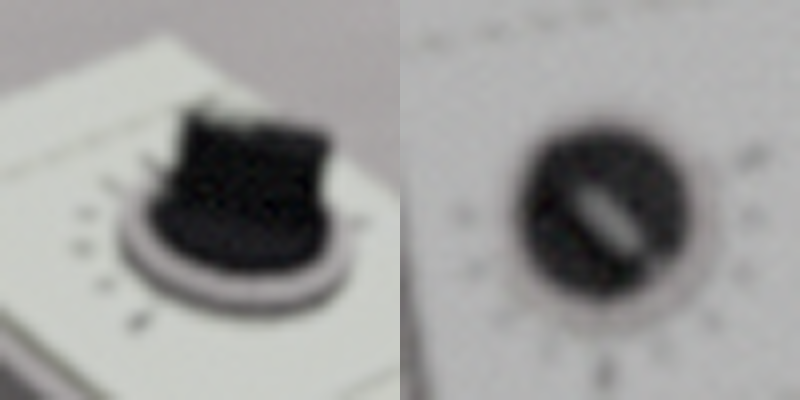

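play_rows(plan=[[0.3,0.01,0.015,0,0.145],[0.3,0.02,0.035,0,0.29],[0.3,0.03,0.055,0,0.435],[0.3,0.04,0.075,0,0.58],[0.3,0.05,0.095,0,0.725],[0.3,0.06,0.115,0,0.87],[0.3,0.07,0.135,0,1.015],[0.3,0.07,0.146,0,1.16],[0.3,0.07,0.146,0,1.305],[0.3,0.07,0.146,0,1.45]])

```text
clock: 23.95
tcp_pos: [0.5582, 0.2102, 0.2415]
orientation: [-1.28, 1.163, 1.28]
contact_force: [0.3, -0.1, 0.1]
grip_width: 0.0554
```

play_rows(plan=[[0.3,0,0,-0.01,0.145],[0.3,0,0,-0.03,0.29],[0.3,0,0,-0.05,0.435],[0.3,0,0,-0.07,0.58],[0.3,0,0,-0.08,0.725],[0.3,0,0,-0.08,0.725],[0.3,0,0,-0.08,0.725],[0.3,0,0,-0.08,0.725]])

```text
clock: 24.75
tcp_pos: [0.5581, 0.2097, 0.1631]
orientation: [-1.778, 0.708, 1.776]
contact_force: [-0.4, -0.9, -0.6]
grip_width: 0.0557
```

```bash
python3 snap.py x; python3 -c "
from h import st; st()
import cv2
cv2.imwrite('pics/xs.png',cv2.resize(cv2.imread('pics/scene_x.png')[100:290,290:480],(600,600)))"
```

```text
t 24.75 tcp [0.5581 0.2097 0.1631] xax [ 0.001  0.    -1.   ] jawyaw 2.3828 F [-0.4 -0.9 -0.6] M [ 0.01 -0.03 -0.  ] w 0.0557 j [-0.61  0.4   0.19  1.81 -0.09  0.95  2.  ]
t 24.85 tcp [0.5578 0.2099 0.1633] xax [ 0.001  0.001 -1.   ] jawyaw 2.3843 F [ 0.1 -0.2  0.7] M [0.03 0.02 0.03] w 0.0551 j [-0.61  0.4   0.19  1.81 -0.09  0.95  2.  ]
```

View pics/xs.png

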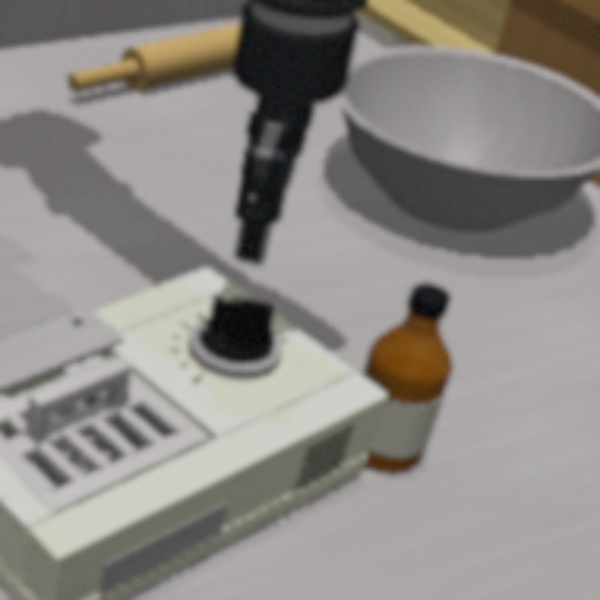

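play_rows(plan=[[0.3,-0.001,0.001,-0.03,0],[0.3,-0.001,0.001,-0.05,0],[0.3,-0.001,0.001,-0.065,0],[0.3,-0.001,0.001,-0.075,0],[0.3,-0.001,0.001,-0.08,0],[0.3,-0.001,0.001,-0.08,0]])

```text
clock: 25.45
tcp_pos: [0.5562, 0.2106, 0.0825]
orientation: [-1.779, 0.707, 1.78]
contact_force: [0.2, -0.3, 0.2]
grip_width: 0.0552
```

play_rows(plan=[[-1,0,0,0,0],[-1,0,0,0,0],[-1,0,0,0,0],[-1,0,0,0,0],[-1,0,0,0,0],[-1,0,0,0,0],[-1,0,0,0,0]], force=60)

```text
clock: 26.15
tcp_pos: [0.5569, 0.2106, 0.0835]
orientation: [-1.78, 0.706, 1.778]
contact_force: [-0.6, -1.1, 5.9]
grip_width: 0.013
```

```bash
python3 -c "
from h import st; st()"
```

```text
t 26.15 tcp [0.5569 0.2106 0.0835] xax [ 0.001  0.    -1.   ] jawyaw 2.3856 F [-0.6 -1.1  5.9] M [-0.23  0.02  0.02] w 0.0130 j [-0.6   0.49  0.17  1.87 -0.12  0.79  2.02]
```

play_rows(plan=[[-1,0,0,0.001,-0.08],[-1,0,0,0.001,-0.16],[-1,0,0,0.001,-0.24],[-1,0,0,0.001,-0.32],[-1,0,0,0.001,-0.4],[-1,0,0,0.001,-0.48],[-1,0,0,0.001,-0.56],[-1,0,0,0.001,-0.64],[-1,0,0,0.001,-0.72],[-1,0,0,0.001,-0.8]])

```text
clock: 27.15
tcp_pos: [0.5571, 0.2102, 0.0837]
orientation: [-1.219, 1.203, 1.216]
contact_force: [2.8, -1.1, -3.3]
grip_width: 0.0129
```

play_rows(plan=[[-1,0,0,0,-0.08],[-1,0,0,0,-0.16],[-1,0,0,0,-0.24],[-1,0,0,0,-0.32],[-1,0,0,0,-0.4],[-1,0,0,0,-0.48],[-1,0,0,0,-0.56],[-1,0,0,0,-0.64],[-1,0,0,0,-0.72],[-1,0,0,0,-0.8]])

```text
clock: 28.15
tcp_pos: [0.557, 0.2098, 0.0836]
orientation: [-0.612, 1.482, 0.61]
contact_force: [3.7, -1.9, -2.3]
grip_width: 0.0131
```

play_rows(plan=[[-1,0,0,0,0],[-1,0,0,0,0]])

```text
clock: 28.35
tcp_pos: [0.557, 0.2097, 0.0836]
orientation: [-0.617, 1.481, 0.614]
contact_force: [5.0, -3.2, -2.9]
grip_width: 0.013
```

```bash
python3 -c "
from h import st; st()"; python3 snap.py y;python3 -c "
import cv2
cv2.imwrite('pics/ys.png',cv2.resize(cv2.imread('pics/scene_y.png')[140:260,310:450],(700,600)))"
```

```text
t 28.35 tcp [0.557  0.2097 0.0836] xax [ 0.002 -0.001 -1.   ] jawyaw 0.7874 F [ 5.  -3.2 -2.9] M [-0.74 -1.02 -0.04] w 0.0130 j [-0.9   0.56  0.59  1.89 -0.41  0.82  0.69]
t 28.35 tcp [0.557  0.2097 0.0836] xax [ 0.002 -0.001 -1.   ] jawyaw 0.7874 F [ 5.  -3.2 -2.9] M [-0.74 -1.02 -0.04] w 0.0130 j [-0.9   0.56  0.59  1.89 -0.41  0.82  0.69]
```

View pics/ys.png

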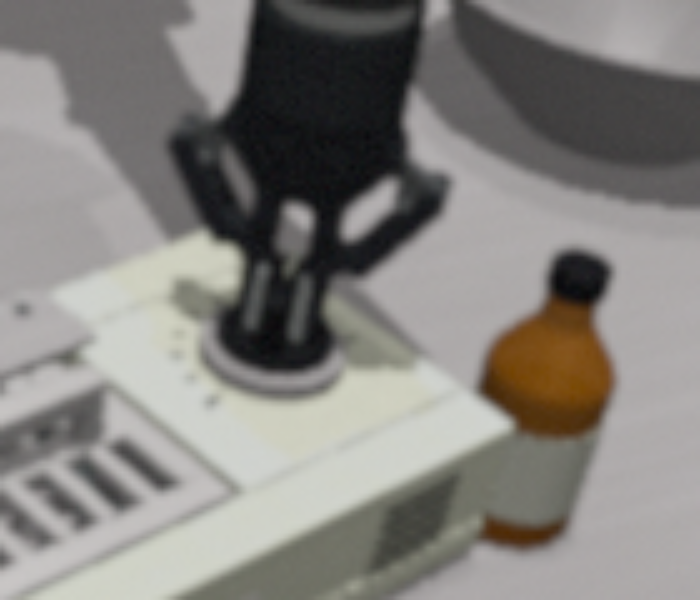

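play_rows(plan=[[-0.5,0,0,0,0],[0,0,0,0,0],[0,0,0,0,0],[0,0,0,0,0],[0,0,0,0.02,0],[0,0,0,0.06,0],[0,0,0,0.1,0],[0,-0.02,0,0.14,0],[0,-0.06,0.03,0.16,0],[0,-0.1,0.06,0.16,0]])

```text
clock: 29.45
tcp_pos: [0.4604, 0.2687, 0.2467]
orientation: [-0.609, 1.477, 0.613]
contact_force: [0.2, 2.3, 0.8]
grip_width: 0.0428
```

play_rows(plan=[[0,-0.03,0.04,0,0],[0,-0.06,0.08,0,0],[0,-0.09,0.12,0,0],[0,-0.11,0.16,0,0],[0,-0.13,0.2,0,0],[0,-0.13,0.2,0,0],[0,-0.13,0.2,0,0]])

```text
clock: 30.15
tcp_pos: [0.3281, 0.4691, 0.2432]
orientation: [-0.617, 1.482, 0.616]
contact_force: [-0.0, 0.0, 0.0]
grip_width: 0.0431
```

```bash
python3 snap.py z; python3 -W ignore pl.py z|tr '\n' ';'
python3 - <<'E'
from fit import *
f=np.load('top_z.npz');C=f['C'];st()
k=(np.hypot(C[...,0]-.5565,C[...,1]-.2127)<.04)&(C[...,2]>.13)&(C[...,2]<.15)
p=C[k][:,:2]; u,s,vt=np.linalg.svd(p-p.mean(0)); print('bar yaw',np.arctan2(vt[0,1],vt[0,0]),'target 2.353 / -0.788',len(p))
b=(np.hypot(C[...,0]-.61,C[...,1]-.31)<.06)&(C[...,2]>.13)&(C[...,2]<.17); print(' bottle cap',C[b].mean(0).round(4),b.sum())
cv2.imwrite('pics/zt.png',cv2.resize(f['pixels'][140:240,175:305],(780,600),interpolation=cv2.INTER_CUBIC))
E
```

```text
t 30.15 tcp [0.3281 0.4691 0.2432] xax [-0.    -0.001 -1.   ] jawyaw 0.7889 F [-0.  0.  0.] M [-0.03 -0.05 -0.  ] w 0.0431 j [-1.53  0.3   0.58  1.8  -0.19  1.1  -0.1 ]
far rim 0.0874 241;right rim 0.0878 247;deck 0.0877 119;far strip L (np.float64(0.0855), 97);far strip R (np.float64(0.0856), 95);left strip far (np.float64(0.0859), 32);left strip near (np.float64(0.0856), 46);tab R (np.float64(0.0864), 83);tab L (np.float64(0.0863), 59);right strip far (np.float64(0.0855), 37);t 30.25 tcp [0.3298 0.4672 0.2436] xax [ 0.    -0.001 -1.   ] jawyaw 0.7844 F [ 0.7 -0.1 -0.1] M [-0.03  0.    0.  ] w 0.0428 j [-1.53  0.3   0.59  1.8  -0.19  1.1  -0.1 ]
bar yaw 2.3372706110231722 target 2.353 / -0.788 69
 bottle cap [0.6135 0.3308 0.1524] 91
```

View pics/zt.png

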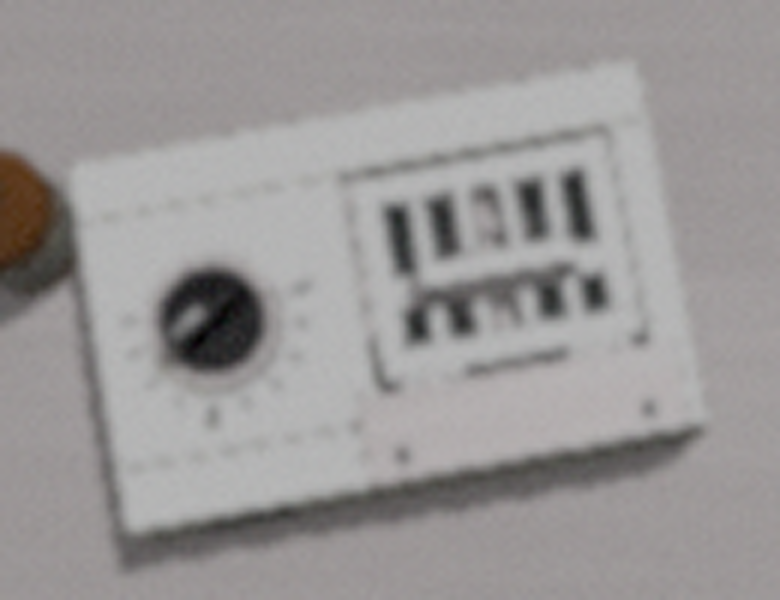

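View pics/scene_z.png

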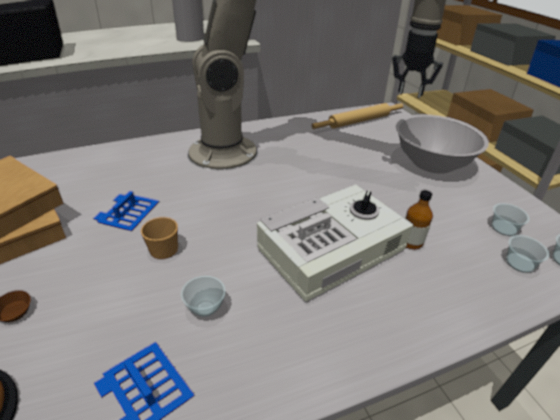

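```bash
python3 -c "
from h import *
print(r.hand_in())"
```

```text
the job is handed in; nothing more can be done
None
```

The guard grille is fitted in the feed well and let go, the dial is at click seven, and the job is handed in at about 30 s of the 72 s limit. The hand-in reported no verdict, so this rests on my own last checks.

**Guard:** I carried it by the bar and set its far edge on the far rim. I let it drop into a tilt, then slid it toward the robot until the tabs were under the lip and it fell flat. By depth, its top is at 85.5–86.4 mm at every spot measured, so the underside is at about 80 mm and level. The top picture shows both tabs under the lip. I did not measure the tab ends' x directly. I inferred it from the push stopping hard as the guard fell flat.

**Dial:** It started at click 3, and I turned it clockwise four clicks and let go. The grip bar's yaw measures 2.337 rad, against 2.353 expected at click 7. In the picture the pointer is at the seventh mark.

**Bystanders:** The bottle cap is within 1 mm of where it started. The tub and the glass bowl look unmoved in the last scene picture. The arm is clear and touches nothing.

**What went wrong or disagreed:**
- **Finger length:** The real fingertips sit about 33 mm higher than the stated tool frame implies, so my first grasp closed above the bar. I corrected for this from the depth images.
- **First release:** The guard caught on the left (+y) rim. I regripped it, moved it 3 mm to the right and released again, and it seated.
- **Cameras:** The two cameras' mill positions differed by about 3–5 mm.

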